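# Load a reagent cartridge through the analyzer's swing flap

### The job

Load the purple reagent cartridge into the analyzer: with the fingertips, slide it across the loading deck into line with the loading lane and push it in through the orange swing flap until it has dropped flat into the sunken seat just behind, then draw the fingers back out so that the flap swings shut. Only push it: do not take it between the fingers or lift it. Leave the red cartridge and everything else on the bench where it is.

Things in the scene. Friction and masses are not known exactly. Their poses are not given: they have to be found in the camera images.
- analyzer: Bench-top analyzer, fixed. Origin on the bench (z 0) straight below the flap's hinge, on the loading lane's centre line; x points into the machine along the lane (away from the robot), y left. In this frame, mm: flat white loading deck, no rims, top at z 22, x -170 to 0, y -145 to 145. Left of the lane a cabinet: x 50 to 300, y 50 to 270, up to z 248, on a plinth 30 high from x 0.
- lane_mouth (a point): On the deck in the middle of the lane's mouth (analyzer x 0, y 0, z 22 mm). The deck's surface runs on only 8 mm past it, then the sunken seat begins. The lane is 66 mm wide between walls 17 thick, top z 102. Before it two upright grey guide vanes, 5 thick, 26 tall, narrow the entrance from 106 mm wide at analyzer x -29 to 66 at x 0.
- lintel (a point): Middle of the lower front edge of the black lintel above the mouth, at analyzer x -4, z 90 mm (68 above the deck); it is 100 wide, 12 deep, 12 high. Behind it a clear window, top z 102, roofs the lane. Upright fingers cannot follow the cartridge under it; leaning 30 to 40 degrees, tips forward, they can.
- seat (a point): Centre of the floor of the sunken seat, a flat-bottomed recess 97 long (analyzer x 8 to 105) x 66 wide, floor at z 4 mm, 18 below the deck, seen through the window. The cartridge's nose dips into it as it is pushed in; its tail drops once its rear face is past x 8 and the finger no longer props it. A rigid wall ends the seat at x 105; a wing, top z 102, goes on to x 300.
- flap (a joint): Gravity flap in the mouth, orange with a steel lower edge, 63 wide, 62 tall, 2.5 thick, 70 g, hinged on top at analyzer x 0, z 88 mm. 0 rad = shut (lower edge 6.5 mm inside, 4 above the deck); grows to 1.4 as the edge is pushed inward and up; never opens outward. A fraction of a newton moves it; no catch, it swings shut by its weight. The cartridge pushed against it opens it to about 0.63.
- flap_edge (a point): Middle of the flap's lower edge; moves with the flap.
- purple_cartridge: The cartridge to load: block 90 (x) x 60 (y) x 20 mm tall, white below, purple top with three flush white discs, 85 to 170 g, loose. Origin at the centre of its underside; its +x end goes in first. Starts flat on the deck, left or right of the lane, within 7 degrees of the lane's direction. Seated, its origin is at analyzer x 53 to 60, y 0, z 4 mm, below the shut flap.
- red_cartridge: The same cartridge with a red top, waiting on the other side of the deck; it stays where it is. Origin at the centre of its underside.
- tube_rack: Black rack of 24 capped blood tubes, 200 x 90 x 88 mm, loose, origin at the centre of its underside, on the bench at the right.
- pipette: White and blue pipette lying on the bench at the right, 260 mm long, 28 mm high, loose, origin below its middle.
- keyboard: Black keyboard, 120 (x) x 280 (y) x 20 mm, loose, on the bench at the left, origin at the centre of its underside.
- control_vial_a: Small vial with a green cap, 26 mm across, 45 mm tall, loose, standing on the bench at the right.
- control_vial_b: Small vial with a yellow cap, 26 mm across, 45 mm tall, loose, standing on the bench at the right.
- tip_box: Blue box of pipette tips, 120 x 84 x 60 mm, loose, on the bench at the left.
Not all that is in view belongs to the job. Leave any brown or pink look-alike of the purple_cartridge alone.

How it is judged:
On the way:
1. the purple cartridge has pushed the flap open and stands in the lane's mouth (value of joint flap above 0.35 rad and x of purple_cartridge in the frame of analyzer between -0.03 and 0.05 m and y of purple_cartridge in the frame of analyzer between -0.01 and 0.01 m), for 0.05 s.
At the end, for the whole second after the job is handed in: the purple cartridge lies flat (within 3 mm and 0.04 rad) and at rest on the floor of the seat, and the flap hangs shut (within 0.05 rad), with the fingers out (x of purple_cartridge in the frame of analyzer between 0.05 and 0.063 m and y of purple_cartridge in the frame of analyzer between -0.006 and 0.006 m and z of purple_cartridge in the frame of analyzer below 0.007 m and angle between the x axis of purple_cartridge and the x axis of analyzer, either way round below 0.1 rad and angle between purple_cartridge's own z axis and vertical below 0.04 rad and value of joint flap below 0.05 rad and linear speed of purple_cartridge below 0.01 m/s); the robot touches nothing.
It fails at once if the purple cartridge is lifted more than 12 mm off the deck (z of purple_cartridge in the frame of analyzer above 0.034 m).
It fails at once if the purple cartridge is taken between the fingers (x of the grasp point in the frame of purple_cartridge between -0.04 and 0.04 m and y of the grasp point in the frame of purple_cartridge between -0.025 and 0.025 m and z of the grasp point in the frame of purple_cartridge between 0 and 0.018 m).
It fails at once if the red cartridge is moved by more than 15 mm (distance of red_cartridge from where it was at the start of the episode above 0.015 m).
It fails at once if something else on the bench (tube rack, pipette, keyboard, a vial, tip box) is moved by more than 15 mm (distance of any of tube_rack, pipette, keyboard, control_vial_a, control_vial_b, tip_box from where it was at the start of the episode above 0.015 m).
It also fails if it takes over 48 s, if anything falls off the work surface, if the arm or the gripper's body presses on something with over 40 N, if the wrist force passes 120 N, or if a joint passes its speed limit or range.

### The arm

A 6-joint arm with a two-finger parallel gripper is mounted at the origin on the work surface. World frame = base frame: x ahead of the robot, y to its left, z up, the work surface at z = 0. Lengths are in m, angles in rad, forces in N, time in s.
With the tool pointing down it reaches from about 0.325 to 0.925 m from the base axis. Payload 3.1 kg.
Tool frame: the origin (TCP) lies on the centre line of the jaws, within the pads' length; the fingertips stand 19 mm ahead of it and the grasp point (between the pads) is the TCP; z points along the fingers, y is the direction in which the jaws open and shut (so a half turn about z gives the same grasp; the last joint's range is limited). The gripper opens to 85 mm and grips with 20 to 120 N. Pads are 22 mm wide; open, the fingers measure 114 mm over their backs; the gripper's body (76 mm by 85 mm) begins 54 mm behind the grasp point. The pads swing forward as they close: fully open they stand 13 mm farther back than shut.
Start: joints at [-1.455, 0.217, 1.613, -0, 1.311, -0.112], TCP at [0.141, -0.609, 0.25] pointing down, gripper open.
Joint ranges: [-2.75, 2.75], [-0.78, 2.1], [0.31, 2.55], [-1.13, 4.27], [0.13, 2.63], [-2.58, 2.58]. Speed limits (rad/s): [2.79, 2.79, 3.14, 3.14, 3.14, 3.14].

### API

Orientations are given as a 3x3 rotation matrix whose columns are the frame's x, y, z axes.
In Python, from bench import observe, capture, job_done gives the robot as it stands.
- The arm moves only by the tool arm_command, never from a script. Its argument "steps" is a list of rows, each an object with "xyz": the shift along the world's x, y, z in mm, a list of three; "twist": the turn, a rotation vector about the world's x, y, z in rad, a list of three; "grip": the opening in per cent of the stroke, from 0 (shut) to 100 (fully open). A call has 1 to 20 rows; each row shifts and turns the pose as measured when the row begins; what a row does not reach is not made up. A row lasts 1/12 s, in which the tool goes at most 41.7 mm and 7.16 degrees, less where a joint would pass 70% of its speed; a pose out of reach is approached as far as the arm can. A call is refused whole if a number of a shift passes 41.7 or a number of a turn 0.125, either way. A call with a gripper value outside its range is refused whole. The fingers move at their own pace and stop on an object; "grip_force" is the grip in N (left out, the last holds). Time passes only in rows, so rows that do not move let the fingers close. It gives the time, the measured TCP pose, the force and the opening at its end, in the units of the state.
- observe(): the state, without advancing time (a new reading comes with each control period).
- capture(name): name is "side" or "top"; returns a dict with "image" (480x640x3 uint8, blue, green, red), "camera_matrix" (3x3 intrinsics, pixels), "dist_coeffs" ([k1, k2, p1, p2, k3] as OpenCV has them; the pictures are not rectified), "rvec" (rotation vector, rad) and "tvec" (3), from world to camera coordinates, as OpenCV has them. Camera axes: x right, y down, z forward; pixel columns grow to the right and rows downward; lengths in m; the calibration is good to about 2 mm. A picture is of the moment at which its call begins. There is no depth.
- job_done(): hands the job in, once; it reports no verdict.
The state is a dict: "time": time; "joint_positions": joint angles; "joint_velocities": joint speeds; "tau": joint torques, N m; "tool_pos": TCP position; "tool_rot": TCP orientation; "contact_force": force on the tool from outside, world axes, zero at the start; "torque": the same for the moment, N m; "opening": opening from 0.0 (shut) to 1.0 (fully open).
Only numpy, scipy, OpenCV 4.12 (cv2) and the standard library are available. Lean on these libraries where they do the work, as an engineer would, in place of code of your own. Each camera call takes 0.05 s, during which the arm holds its last target.

## Working session

There is one attempt and no reset: what is moved stays moved. The work goes in short steps, Python scripts to look and compute and a tool call to move; the robot and the scene stay as the last step left them, time stands still between calls to the robot, and variables do not carry over. Pictures are saved under pics/ and viewed, and the job is handed in when it is done.

Besides the shell and the picture viewer there is one more tool, called after ">>>" in YAML: its name, and indented under it one key for each argument. arm_command: Moves the arm, as the interface text tells. Its arguments: {"type":"object","properties":{"steps":{"type":"array"},"grip_force":{"type":"number"}},"required":["steps"]}

```bash
ls; mkdir -p pics
python3 - <<'E'
from bench import observe,capture
import cv2
for n in("top","side"):
    c=capture(n); cv2.imwrite(f"pics/{n}0.png",c["image"])
    print(n,c["camera_matrix"],c["dist_coeffs"],c["rvec"],c["tvec"])
s=observe();print(s)
E
```

```text
pics
top [[570.81720698   0.         322.89262767]
 [  0.         570.81720698 243.33235119]
 [  0.           0.           1.        ]] [-0.13780158  0.          0.          0.          0.        ] [ 2.23781205 -2.17616793  0.05322926] [-0.06691415  0.51265275  1.37835583]
side [[512.41473886   0.         319.91892068]
 [  0.         512.41473886 238.38566255]
 [  0.           0.           1.        ]] [-0.14992006  0.          0.          0.          0.        ] [ 2.29051932 -0.65932765  0.2410096 ] [-0.46759911  0.22530925  1.49642759]
{'time': 0.1, 'joint_positions': array([-1.45521716e+00,  2.17687414e-01,  1.61481615e+00,  1.36832483e-05,
        1.31133597e+00, -1.12216311e-01]), 'joint_velocities': array([ 1.44294358e-03, -2.84759837e-03, -3.50352227e-03, -5.42342062e-04,
       -1.13730044e-03, -7.80108207e-05]), 'tau': array([-9.27522851e-04, -3.98074508e+01, -3.04970670e+01, -1.12917919e-04,
        4.18284646e-03,  6.35068744e-06]), 'tool_pos': array([ 0.14107581, -0.60813019,  0.24907125]), 'tool_rot': array([[ 9.74167439e-01,  2.25826792e-01, -2.45976986e-04],
       [ 2.25826771e-01, -9.74164915e-01,  2.23340817e-03],
       [ 2.64741252e-04, -2.23126170e-03, -9.99997476e-01]]), 'contact_force': array([-0.35619795,  0.08865254,  0.6962604 ]), 'torque': array([-0.01484528,  0.02608882, -0.00200659]), 'opening': 0.9974421210578716}
```

View pics/top0.png

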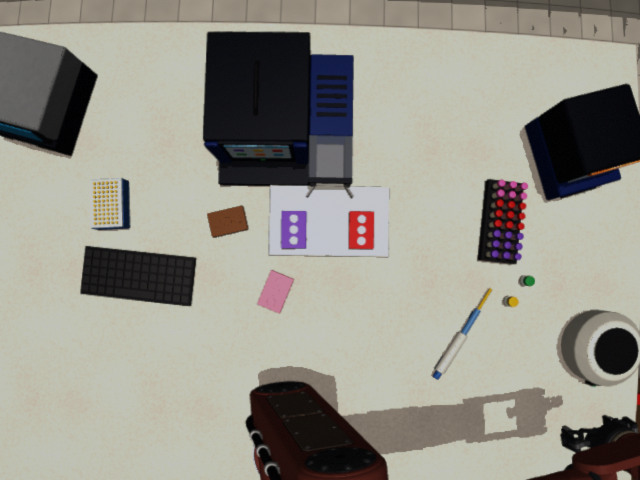

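View pics/side0.png

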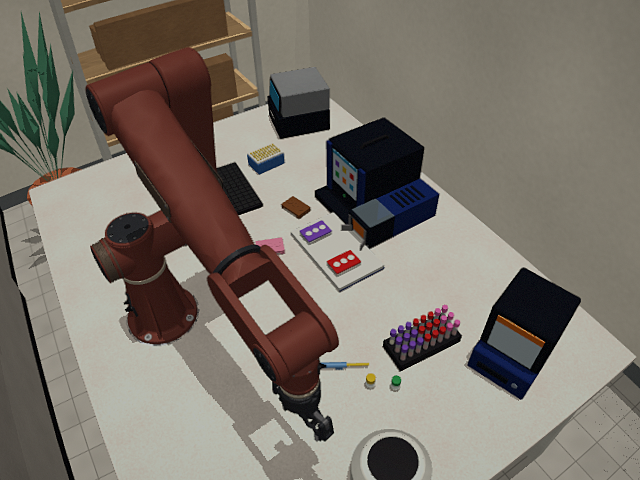

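Top view: the purple cartridge is at about (294,230), left of the lane, and the red one at (361,230). The deck spans (269..389, 186..257). Next I'll measure these.

```bash
cat > h.py <<'E'
import numpy as np,cv2
from bench import observe,capture
def cam(n):
    c=capture(n);c["R"]=cv2.Rodrigues(np.array(c["rvec"]))[0];return c
def p2w(c,px,z):
    u=cv2.undistortPoints(np.array(px,float).reshape(-1,1,2),c["camera_matrix"],np.array(c["dist_coeffs"])).reshape(-1,2)
    R=c["R"];t=np.array(c["tvec"]).ravel();o=-R.T@t
    d=np.c_[u,np.ones(len(u))]@R
    return o+d*((z-o[2])/d[:,2])[:,None]
def w2p(c,P):
    return cv2.projectPoints(np.array(P,float).reshape(-1,1,3),np.array(c["rvec"]),np.array(c["tvec"]),c["camera_matrix"],np.array(c["dist_coeffs"]))[0].reshape(-1,2)
def blob(img,lo,hi,roi):
    h=cv2.cvtColor(img,cv2.COLOR_BGR2HSV);m=cv2.inRange(h,lo,hi)
    k=np.zeros_like(m);x0,y0,x1,y1=roi;k[y0:y1,x0:x1]=m[y0:y1,x0:x1]
    cs,_=cv2.findContours(k,cv2.RETR_EXTERNAL,cv2.CHAIN_APPROX_NONE)
    return max(cs,key=cv2.contourArea).reshape(-1,2)
def rect(P):
    r=cv2.minAreaRect((P[:,:2]*1000).astype(np.float32));return r
E
python3 - <<'E'
from h import *
c=cam("top");im=c["image"]
for n,lo,hi,roi in(("purple",(120,80,60),(150,255,255),(265,180,390,260)),("red",(0,150,90),(8,255,255),(265,180,390,260))):
    b=blob(im,lo,hi,roi);P=p2w(c,b,.042);print(n,rect(P),cv2.boundingRect(b), cv2.boxPoints(rect(P)).round())
h=cv2.cvtColor(im,cv2.COLOR_BGR2HSV)
print(p2w(c,[[269.5,186],[389.5,187],[389.5,257],[269,255]],.022).round(4))
cv2.imwrite("pics/t1.png",cv2.resize(im[140:270,200:400],None,fx=4,fy=4,interpolation=cv2.INTER_CUBIC))
cv2.imwrite("pics/s1.png",cv2.resize(cam("side")["image"][170:300,260:450],None,fx=4,fy=4,interpolation=cv2.INTER_CUBIC))
E
```

```text
purple ((544.0953369140625, 19.748943328857422), (88.20723724365234, 57.138092041015625), 1.6694494485855103) (281, 211, 25, 38) [[499.  47.]
 [501. -10.]
 [589.  -8.]
 [587.  50.]]
red ((547.5137939453125, -142.1815643310547), (86.08036804199219, 57.37075424194336), 1.4690965414047241) (349, 212, 25, 37) [[ 504. -115.]
 [ 505. -172.]
 [ 591. -170.]
 [ 590. -112.]]
[[ 0.6493  0.0808  0.022 ]
 [ 0.6554 -0.2106  0.022 ]
 [ 0.4853 -0.2143  0.022 ]
 [ 0.4821  0.0766  0.022 ]]
```

View pics/t1.png

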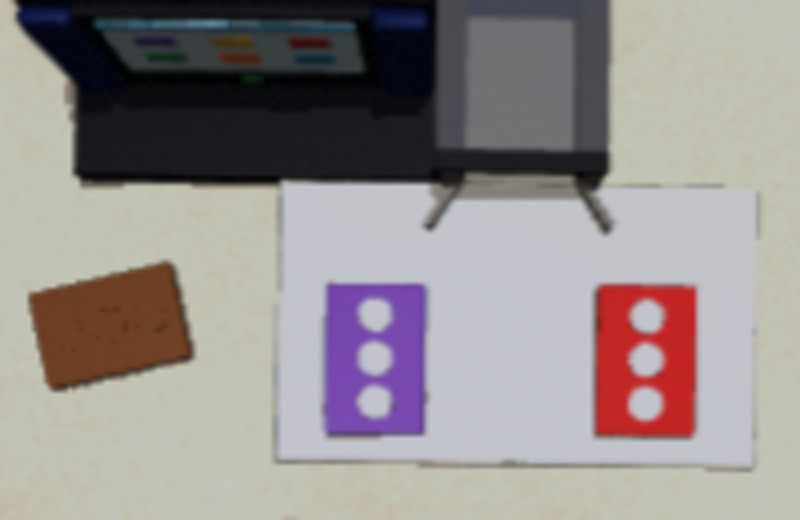

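View pics/s1.png

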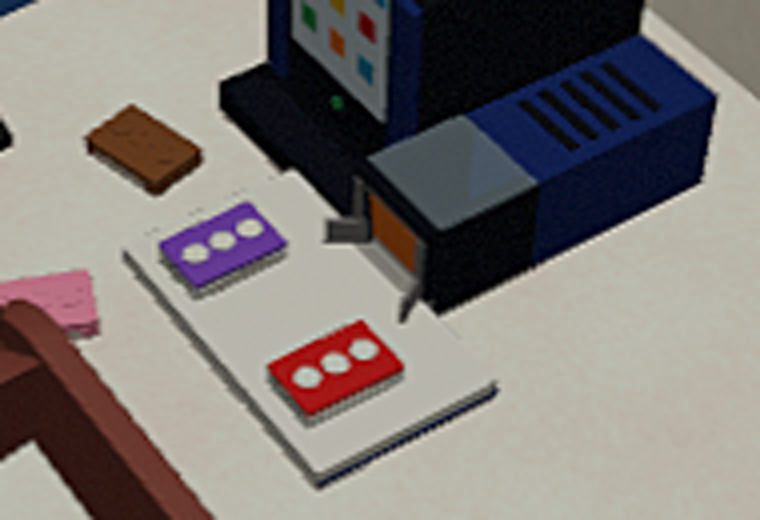

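```bash
cat > fit.py <<'E'
from h import *
from scipy.optimize import least_squares
top=cam("top");side=cam("side")
E={"top":[((-170,-145,22),(-170,145,22)),((-170,-145,22),(-5,-145,22)),((-170,145,22),(-5,145,22)),((300,60,248),(300,260,248)),((60,270,248),(290,270,248)),((300,-45,102),(300,40,102)),((100,-50,102),(290,-50,102))],
"side":[((-170,-140,22),(-170,140,22)),((-165,-145,22),(-10,-145,22)),((60,270,248),(290,270,248)),((300,60,248),(300,260,248)),((300,-45,102),(300,40,102))]}
def T(p,P): 
    c,s=np.cos(p[2]),np.sin(p[2]);P=np.array(P)/1000
    return np.c_[p[0]+c*P[:,0]-s*P[:,1],p[1]+s*P[:,0]+c*P[:,1],P[:,2]]
def run(p,cams,W,per=False):
    obs=[]
    for n,c in cams.items():
        g=cv2.GaussianBlur(c["image"],(0,0),.8).astype(np.float32)
        for ei,(a,b) in enumerate(E[n]):
            t=np.linspace(.08,.92,30)[:,None];P=np.array(a)*(1-t)+np.array(b)*t
            q=w2p(c,T(p,P));d=q[-1]-q[0];d/=np.linalg.norm(d);nn=np.array([-d[1],d[0]])
            s=np.arange(-W,W+.01,.25)
            X=(q[:,None]+s[None,:,None]*nn).astype(np.float32)
            v=cv2.remap(g,X[...,0],X[...,1],cv2.INTER_CUBIC)
            gr=np.linalg.norm(np.gradient(v,axis=1),axis=2)
            prof=gr
            k=prof.argmax(1);ok=(k>0)&(k<len(s)-1)&(prof.max(1)>3)
            for i in np.where(ok)[0]: obs.append((n,ei,P[i],q[i]+s[k[i]]*nn,nn))
    def f(x):
        r=np.zeros(len(obs))
        for n,c in cams.items():
            ix=[i for i,o in enumerate(obs) if o[0]==n]
            if not ix: continue
            q=w2p(c,T(x,[obs[i][2] for i in ix]))
            for k,i in enumerate(ix): r[i]=(q[k]-obs[i][3])@obs[i][4]
        return r
    s=least_squares(f,p,loss="soft_l1",f_scale=.5)
    r=f(s.x)
    if per:
        for n in cams:
            for e in range(len(E[n])):
                rr=[r[i] for i,o in enumerate(obs) if o[0]==n and o[1]==e]
                print(n,e,len(rr),np.median(rr).round(2) if rr else None)
    return s.x
for cams in({"top":top},{"side":side},{"top":top,"side":side}):
    p=np.array([.652,-.066,.02])
    for W in(6,5,4,3,3,3):p=run(p,cams,W)
    p=run(p,cams,2.5,True);print(list(cams),p)
for n,c in(("top",top),("side",side)):
    im=c["image"].copy()
    for a,b in E[n]:
        q=w2p(c,T(p,[a,b])).round().astype(int);cv2.line(im,q[0].tolist(),q[1].tolist(),(0,255,0),1)
    o=(180,20) if n=="top" else(240,90)
    cv2.imwrite(f"pics/fit_{n}.png",cv2.resize(im[o[1]:o[1]+240,o[0]:o[0]+240],None,fx=2.5,fy=2.5))
E
python3 fit.py
```

```text
top 0 30 -1.39
top 1 3 2.08
top 2 29 0.62
top 3 30 1.74
top 4 29 -1.57
top 5 30 -0.38
top 6 30 0.15
['top'] [ 0.65276656 -0.06734396  0.02507958]
side 0 26 -0.1
side 1 30 0.2
side 2 30 -0.16
side 3 0 None
side 4 28 -0.09
['side'] [ 0.65156699 -0.07976118 -0.01835256]
top 0 24 -1.0
top 1 3 2.28
top 2 9 2.06
top 3 30 0.57
top 4 26 -0.84
top 5 30 -0.57
top 6 30 0.57
side 0 28 -0.09
side 1 30 -0.53
side 2 5 -2.17
side 3 9 2.12
side 4 30 0.34
['top', 'side'] [ 0.65310447 -0.07197896  0.04483065]
```

View pics/fit_top.png

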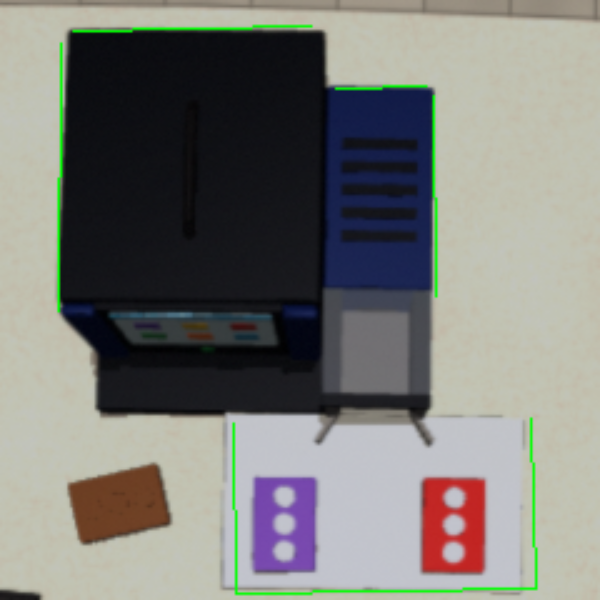

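View pics/fit_side.png

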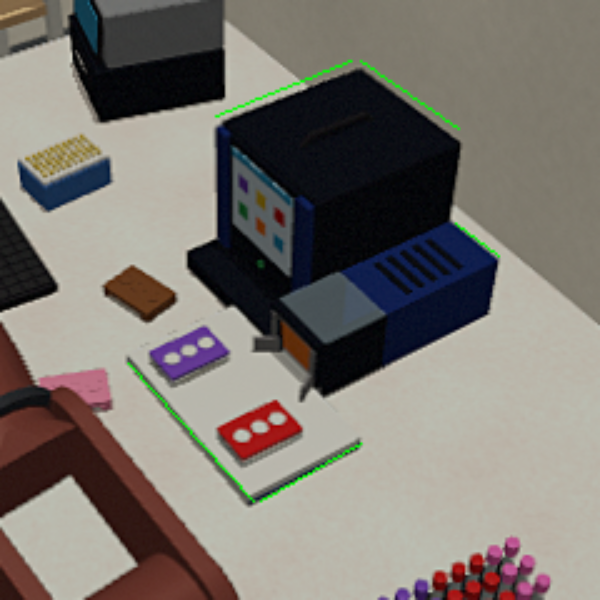

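```bash
cat > fit2.py <<'E'
from h import *
from scipy.optimize import least_squares
C={n:cam(n) for n in("top","side")}
def T(p,P): 
    c,s=np.cos(p[2]),np.sin(p[2]);P=np.array(P)/1000
    return np.c_[p[0]+c*P[:,0]-s*P[:,1],p[1]+s*P[:,0]+c*P[:,1],P[:,2]]
k=lambda x,y,ox,oy,f:((x+.5)/f-.5+ox,(y+.5)/f-.5+oy)
t=lambda x,y:k(x,y,200,140,4)
O={"top":[((-170,145,22),t(276,461)),((-170,-145,22),t(752,468)),((0,-145,22),t(757,190)),((0,145,22),t(282,182)),
((300,-50,102),k(433,87,180,20,2.5)),((300,270,248),k(69,31,180,20,2.5)),((300,50,248),k(324,31,180,20,2.5)),((50,270,248),k(60,302,180,20,2.5)),((50,50,248),k(322,302,180,20,2.5))],
"side":[((-170,-145,22),k(319,485,260,170,4)),((0,-145,22),k(495,383,260,170,4)),((-170,145,22),k(125,252,260,170,4)),((300,-50,102),k(497,257,240,90,2.5)),((50,270,248),k(218,127,240,90,2.5)),((300,270,248),k(357,70,240,90,2.5)),((300,50,248),k(459,143,240,90,2.5))]}
for ns in(["top"],["side"],["top","side"]):
    f=lambda x:np.concatenate([(w2p(C[n],T(x,[o[0] for o in O[n]]))-np.array([o[1] for o in O[n]])).ravel() for n in ns])
    s=least_squares(f,[.65,-.065,.02],loss="soft_l1");print(ns,s.x.round(4));print(f(s.x).reshape(-1,2).round(1).tolist())
p=s.x
# cartridges in both cameras
for n,lo,hi in(("purple",(120,80,60),(150,255,255)),("red",(0,150,90),(8,255,255))):
    for cn,roi in(("top",(265,180,390,260)),("side",(285,200,390,290))):
        b=blob(C[cn]["image"],lo,hi,roi);r=rect(p2w(C[cn],b,.042));print(n,cn,np.round(r[0],1),np.round(r[1],1),round(r[2],2))
E
python3 fit2.py
```

```text
['top'] [ 0.654  -0.0653  0.0115]
[[-0.1, 0.0], [1.0, 0.2], [0.5, -0.2], [-0.1, -0.4], [0.9, 0.1], [-1.7, -4.5], [1.1, -3.8], [-3.0, 3.8], [-0.4, 5.1]]
['side'] [ 0.6482 -0.07    0.0254]
[[-0.2, -0.3], [1.0, 1.0], [-1.6, 0.7], [0.6, 1.9], [-3.9, -4.1], [0.0, -4.2], [1.2, -3.1]]
['top', 'side'] [ 0.653  -0.0659  0.0165]
[[0.5, 0.7], [1.6, 0.3], [0.8, -0.1], [0.1, 0.4], [0.6, 0.4], [-2.2, -3.4], [0.7, -3.2], [-2.9, 4.9], [-0.2, 5.7], [-0.3, -2.0], [1.1, -0.3], [-0.9, -1.1], [1.4, 1.2], [-2.6, -5.3], [1.5, -5.0], [2.1, -3.9]]
purple top [544.1  19.8] [88.2 57.1] 1.67
purple side [542.6  17.6] [89.5 61.9] 1.18
red top [ 547.5 -142.2] [86.1 57.4] 1.47
red side [ 546.5 -143.2] [61.2 87.8] 89.79
```

>>> arm_command:
  steps:
    - {"xyz": [19,35,0],"twist": [0,0,0.069],"grip": 45}
    - {"xyz": [19,35,0],"twist": [0,0,0.069],"grip": 45}
    - {"xyz": [19,35,0],"twist": [0,0,0.069],"grip": 45}
    - {"xyz": [19,35,0],"twist": [0,0,0.069],"grip": 45}
    - {"xyz": [19,35,0],"twist": [0,0,0.069],"grip": 45}
    - {"xyz": [19,35,0],"twist": [0,0,0.069],"grip": 45}
    - {"xyz": [19,35,0],"twist": [0,0,0.069],"grip": 45}
    - {"xyz": [19,35,0],"twist": [0,0,0.069],"grip": 45}
    - {"xyz": [19,35,0],"twist": [0,0,0.069],"grip": 45}
    - {"xyz": [19,35,0],"twist": [0,0,0.069],"grip": 45}
    - {"xyz": [20,35,0],"twist": [0,0,0.069],"grip": 45}
    - {"xyz": [20,35,0],"twist": [0,0,0.069],"grip": 45}
    - {"xyz": [20,35,0],"twist": [0,0,0.069],"grip": 45}
    - {"xyz": [20,35,0],"twist": [0,0,0.069],"grip": 45}
    - {"xyz": [20,35,0],"twist": [0,0,0.069],"grip": 45}
    - {"xyz": [20,35,0],"twist": [0,0,0.069],"grip": 45}
    - {"xyz": [20,35,0],"twist": [0,0,0.069],"grip": 45}
    - {"xyz": [20,35,0],"twist": [0,0,0.069],"grip": 45}
    - {"xyz": [20,35,0],"twist": [0,0,0.069],"grip": 45}
    - {"xyz": [0,0,0],"twist": [0,0,0],"grip": 45}

```text
time: 2.07
tool_pos: [0.5166, 0.0824, 0.2547]
tool_rot: [[-0.026, 0.999, 0.025], [1.0, 0.026, 0.0], [-0.0, 0.025, -1.0]]
contact_force: [-0.0, -0.5, -0.3]
opening: 0.451
```

>>> arm_command:
  steps:
    - {"xyz": [14,2,-40],"twist": [0,0.025,0],"grip": 45}
    - {"xyz": [14,0,-40],"twist": [0,0,0],"grip": 45}
    - {"xyz": [0,0,-40],"twist": [0,0,0],"grip": 45}
    - {"xyz": [0,0,-40],"twist": [0,0,0],"grip": 45}
    - {"xyz": [0,0,-30],"twist": [0,0,0],"grip": 45}
    - {"xyz": [0,0,0],"twist": [0,0,0],"grip": 45}

```text
time: 2.57
tool_pos: [0.5507, 0.0877, 0.0683]
tool_rot: [[-0.033, 0.999, 0.019], [0.999, 0.033, 0.0], [-0.0, 0.019, -1.0]]
contact_force: [-2.0, 0.2, -0.6]
opening: 0.447
```

```bash
cat > look.py <<'E'
import sys
from h import *
i=sys.argv[1]
for n,(x,y,w,h) in(("top",(240,150,180,135)),("side",(270,170,160,120))):
    c=cam(n);cv2.imwrite(f"pics/{n}{i}.png",cv2.resize(c["image"][y:y+h,x:x+w],None,fx=4,fy=4,interpolation=cv2.INTER_CUBIC))
    try:
        b=blob(c["image"],(120,80,60),(150,255,255),(265,180,390,260));r=rect(p2w(c,b,.042));print(n,np.round(r[0],1),np.round(r[1],1),round(r[2],2))
    except Exception as e:print(n,e)
s=observe();print(s["time"],s["tool_pos"].round(4),s["contact_force"].round(1),round(s["opening"],3));print(s["tool_rot"].round(3))
E
python3 look.py a
```

```text
top [544.1  19.7] [88.2 57.1] 1.66
side [542.6  17.6] [89.5 61.9] 1.18
2.6667 [0.5549 0.0879 0.0739] [1.3 0.4 1.6] 0.45
[[-0.033  0.999  0.028]
 [ 0.999  0.033  0.001]
 [-0.     0.028 -1.   ]]
```

View pics/sidea.png

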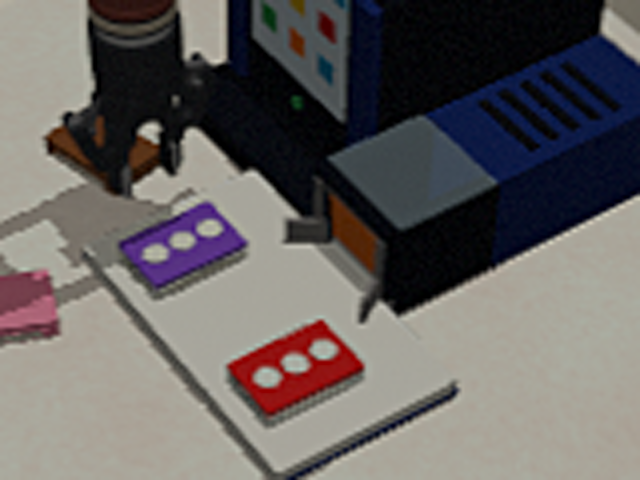

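View pics/topa.png

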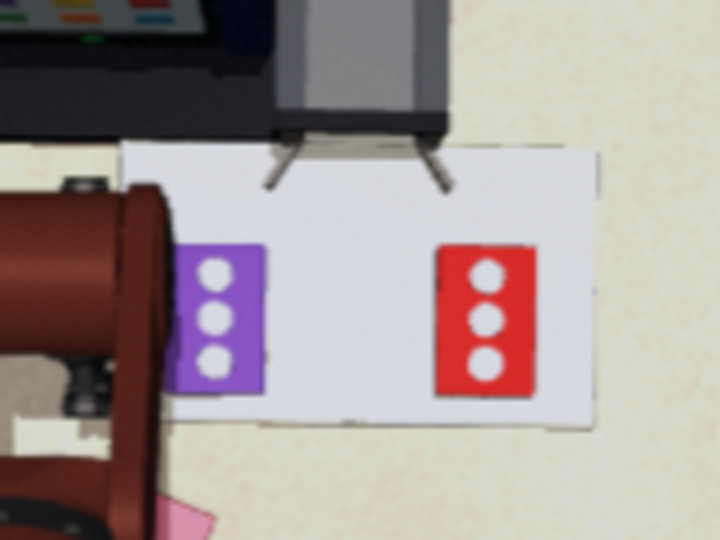

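>>> arm_command:
  steps:
    - {"xyz": [-11,-2,-12],"twist": [0,0.028,-0.015],"grip": 45}
    - {"xyz": [0,0,-13],"twist": [0,0,0],"grip": 45}
    - {"xyz": [0,0,0],"twist": [0,0,0],"grip": 45}

```text
time: 2.92
tool_pos: [0.5492, 0.0854, 0.0551]
tool_rot: [[-0.016, 1.0, 0.012], [1.0, 0.016, 0.001], [0.0, 0.012, -1.0]]
contact_force: [-0.4, 0.0, -0.5]
opening: 0.453
```

```bash
python3 look.py b
```

```text
top [544.1  18.5] [88.2 54.7] 1.65
side [542.6  17.6] [89.5 61.9] 1.18
3.0167 [0.5504 0.0855 0.0565] [ 0.3 -0.2  0.5] 0.449
[[-0.016  1.     0.014]
 [ 1.     0.016  0.001]
 [ 0.     0.014 -1.   ]]
```

View pics/sideb.png

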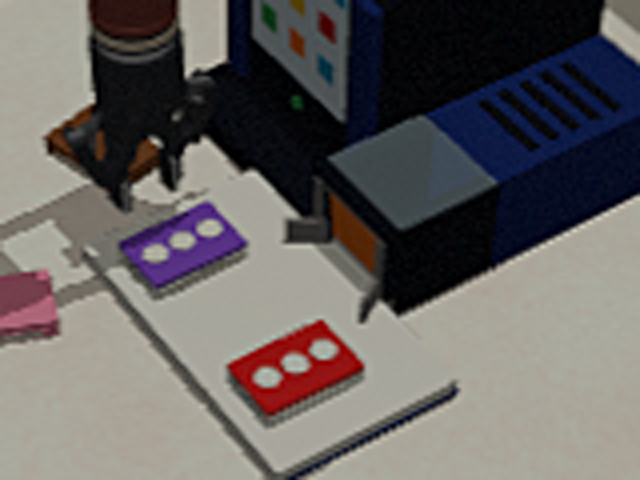

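>>> arm_command:
  steps:
    - {"xyz": [-6,0,-10],"twist": [0,0.014,0],"grip": 45}
    - {"xyz": [0,0,-4],"twist": [0,0,0],"grip": 45}
    - {"xyz": [0,-8,0],"twist": [0,0,0],"grip": 45}
    - {"xyz": [0,-8,0],"twist": [0,0,0],"grip": 45}
    - {"xyz": [0,-8,0],"twist": [0,0,0],"grip": 45}
    - {"xyz": [0,-8,0],"twist": [0,0,0],"grip": 45}
    - {"xyz": [0,-8,0],"twist": [0,0,0],"grip": 45}
    - {"xyz": [0,-8,0],"twist": [0,0,0],"grip": 45}
    - {"xyz": [0,0,0],"twist": [0,0,0],"grip": 45}

```text
time: 3.77
tool_pos: [0.5466, 0.0323, 0.0448]
tool_rot: [[-0.016, 1.0, 0.006], [1.0, 0.016, 0.001], [0.001, 0.006, -1.0]]
contact_force: [-0.0, -0.3, -0.5]
opening: 0.45
```

```bash
python3 look.py c
```

```text
top [545.2 -29. ] [21.9 89. ] 88.25
side [543.2 -11.6] [90.3 61.9] 0.82
3.8667 [0.5466 0.0333 0.0448] [-0.4 -0.9 -0.6] 0.449
[[-0.016  1.     0.006]
 [ 1.     0.016  0.001]
 [ 0.001  0.006 -1.   ]]
```

View pics/sidec.png

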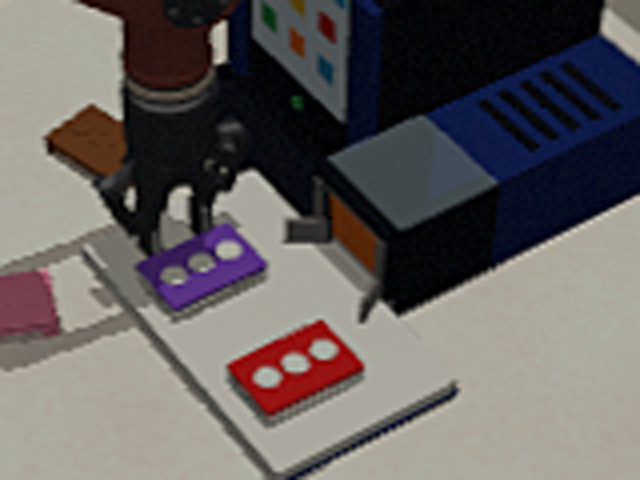

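>>> arm_command:
  steps:
    - {"xyz": [0,-8,0],"twist": [0,0,0],"grip": 45}
    - {"xyz": [0,-8,0],"twist": [0,0,0],"grip": 45}
    - {"xyz": [0,-8,0],"twist": [0,0,0],"grip": 45}
    - {"xyz": [0,-8,0],"twist": [0,0,0],"grip": 45}
    - {"xyz": [0,-8,0],"twist": [0,0,0],"grip": 45}
    - {"xyz": [0,-8,0],"twist": [0,0,0],"grip": 45}
    - {"xyz": [0,-4,0],"twist": [0,0,0],"grip": 45}
    - {"xyz": [0,0,0],"twist": [0,0,0],"grip": 45}

```text
time: 4.53
tool_pos: [0.5465, -0.0235, 0.0449]
tool_rot: [[-0.017, 1.0, 0.006], [1.0, 0.017, 0.002], [0.002, 0.006, -1.0]]
contact_force: [-0.7, 1.4, -0.7]
opening: 0.448
```

```bash
python3 look.py d
```

```text
top [507.9 -50.3] [11.9 23.8] 1.61
side [543.2 -66.8] [89.7 61.6] 2.27
4.6333 [ 0.5465 -0.0228  0.0449] [-0.5  0.1 -0.3] 0.449
[[-0.018  1.     0.006]
 [ 1.     0.018  0.002]
 [ 0.002  0.006 -1.   ]]
```

View pics/sided.png

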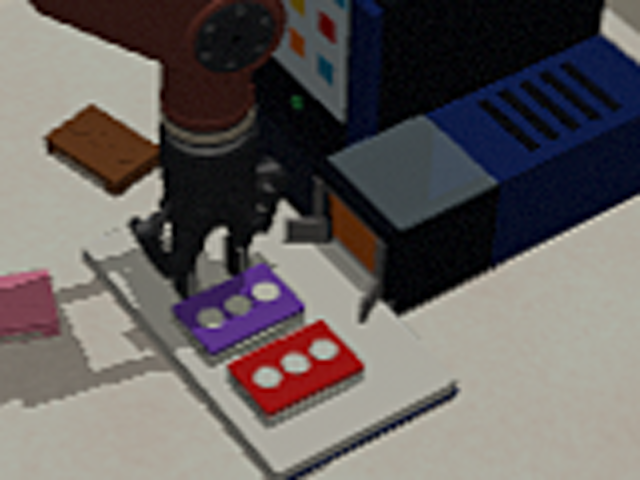

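>>> arm_command:
  steps:
    - {"xyz": [0,10,0],"twist": [0,0,0],"grip": 45}
    - {"xyz": [0,8,20],"twist": [0,0,0],"grip": 45}
    - {"xyz": [0,0,40],"twist": [0,0,0],"grip": 45}
    - {"xyz": [-10,0,40],"twist": [0,0,-0.12],"grip": 15}
    - {"xyz": [-20,-5,20],"twist": [0,0,-0.12],"grip": 15}
    - {"xyz": [-20,-5,0],"twist": [0,0,-0.12],"grip": 15}
    - {"xyz": [-20,-5,0],"twist": [0,0,-0.12],"grip": 15}
    - {"xyz": [-20,-5,0],"twist": [0,0,-0.12],"grip": 15}
    - {"xyz": [-20,-5,0],"twist": [0,0,-0.12],"grip": 15}
    - {"xyz": [0,-5,0],"twist": [0,0,-0.12],"grip": 15}
    - {"xyz": [0,-5,0],"twist": [0,0,-0.12],"grip": 15}
    - {"xyz": [0,-5,0],"twist": [0,0,-0.12],"grip": 15}
    - {"xyz": [0,-5,0],"twist": [0,0,-0.12],"grip": 15}
    - {"xyz": [0,-5,0],"twist": [0,0,-0.12],"grip": 15}
    - {"xyz": [0,-5,0],"twist": [0,0,-0.12],"grip": 15}
    - {"xyz": [0,0,0],"twist": [0,0,-0.12],"grip": 15}
    - {"xyz": [0,0,0],"twist": [0,0,0],"grip": 15}

```text
time: 6.05
tool_pos: [0.429, -0.0451, 0.171]
tool_rot: [[0.999, -0.033, 0.013], [-0.033, -0.999, -0.007], [0.013, 0.006, -1.0]]
contact_force: [-1.2, 0.1, 0.8]
opening: 0.145
```

```bash
python3 look.py e
```

```text
top [544.1 -66. ] [88.2 57.2] 1.61
side [543.2 -66.7] [90.1 60.6] 1.46
6.15 [ 0.4289 -0.0451  0.1709] [ 0.1 -0.2  0.7] 0.149
[[ 1.    -0.028  0.013]
 [-0.028 -1.    -0.007]
 [ 0.013  0.006 -1.   ]]
```

View pics/sidee.png

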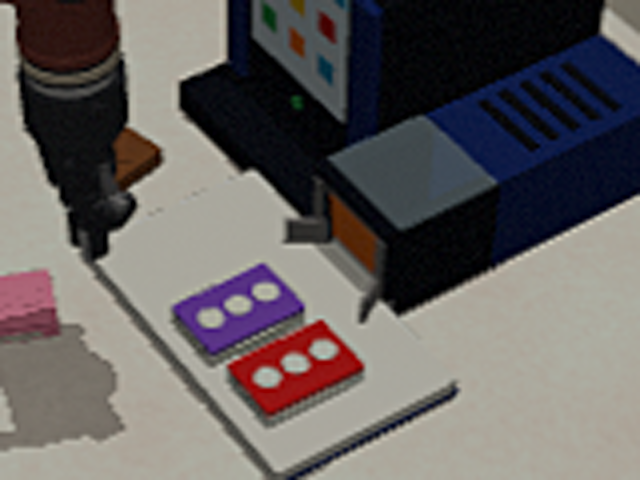

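View pics/tope.png

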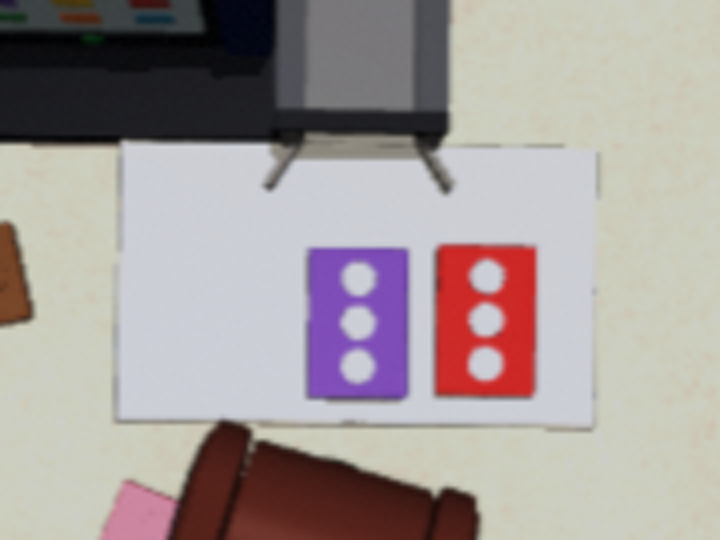

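>>> arm_command:
  steps:
    - {"xyz": [0,-4,0],"twist": [0,-0.115,0.04],"grip": 15}
    - {"xyz": [0,-4,0],"twist": [0,-0.115,0],"grip": 15}
    - {"xyz": [0,-4,0],"twist": [0,-0.115,0],"grip": 15}
    - {"xyz": [0,-4,0],"twist": [0,-0.115,0],"grip": 15}
    - {"xyz": [0,-4,0],"twist": [0,-0.115,0],"grip": 15}
    - {"xyz": [0,-2,0],"twist": [0,-0.11,0],"grip": 15}
    - {"xyz": [0,0,-20],"twist": [0,0,0],"grip": 15}
    - {"xyz": [0,0,-30],"twist": [0,0,0],"grip": 15}
    - {"xyz": [0,0,-30],"twist": [0,0,0],"grip": 15}
    - {"xyz": [0,0,0],"twist": [0,0,0],"grip": 15}

```text
time: 6.98
tool_pos: [0.4502, -0.0703, 0.1084]
tool_rot: [[0.75, 0.036, 0.661], [0.056, -0.998, -0.009], [0.659, 0.044, -0.751]]
contact_force: [0.2, 0.7, -0.4]
opening: 0.148
```

```bash
python3 look.py f
```

```text
top [544.1 -66. ] [88.2 57.2] 1.61
side [543.2 -66.7] [90.1 60.6] 1.46
7.0833 [ 0.4513 -0.0706  0.1114] [ 0.4 -0.6  0.3] 0.151
[[ 0.747  0.036  0.663]
 [ 0.057 -0.998 -0.01 ]
 [ 0.662  0.046 -0.748]]
```

View pics/sidef.png

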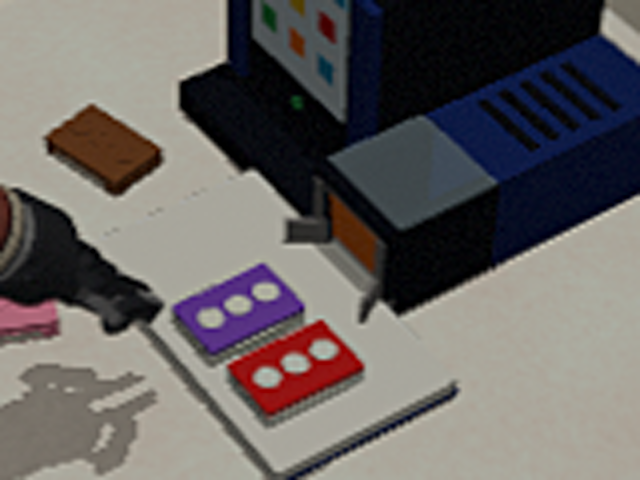

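>>> arm_command:
  steps:
    - {"xyz": [0,2,-20],"twist": [0.046,0,-0.02],"grip": 15}
    - {"xyz": [0,2,-20],"twist": [0,0,0],"grip": 15}
    - {"xyz": [0,0,-16],"twist": [0,0,0],"grip": 15}
    - {"xyz": [0,0,0],"twist": [0,0,0],"grip": 15}

```text
time: 7.42
tool_pos: [0.4568, -0.0678, 0.0645]
tool_rot: [[0.737, 0.023, 0.675], [0.023, -1.0, 0.009], [0.675, 0.009, -0.737]]
contact_force: [-0.2, 1.3, 0.4]
opening: 0.15
```

```bash
python3 look.py g
```

```text
top [544.1 -66. ] [88.2 57.2] 1.61
side [543.2 -66.7] [90.1 60.6] 1.46
7.5167 [ 0.4584 -0.0685  0.0669] [ 0.2 -1.   0.3] 0.151
[[ 0.735  0.024  0.678]
 [ 0.025 -1.     0.008]
 [ 0.678  0.011 -0.735]]
```

View pics/sideg.png

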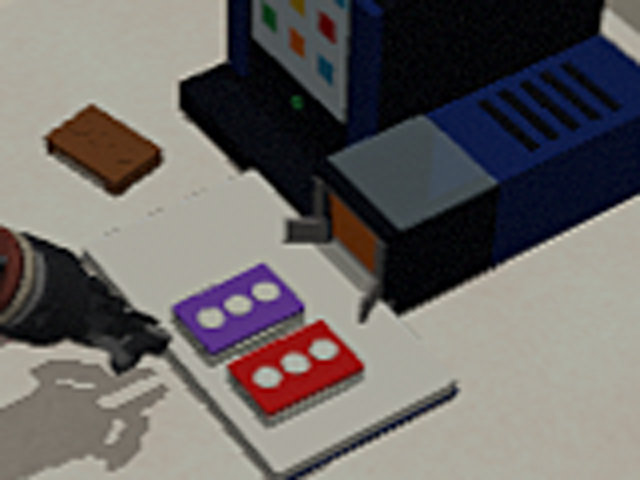

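>>> arm_command:
  steps:
    - {"xyz": [-6,1,-14],"twist": [0,0.04,-0.008],"grip": 15}
    - {"xyz": [0,0,-9],"twist": [0,0,0],"grip": 15}
    - {"xyz": [0,0,0],"twist": [0,0,0],"grip": 15}
    - {"xyz": [0,0,0],"twist": [0,0,0],"grip": 15}

```text
time: 7.85
tool_pos: [0.4578, -0.0689, 0.0525]
tool_rot: [[0.752, 0.02, 0.658], [0.026, -1.0, 0.0], [0.658, 0.017, -0.753]]
contact_force: [-0.3, -0.4, 0.1]
opening: 0.146
```

```bash
python3 look.py h
```

```text
top [544.1 -66. ] [88.2 57.2] 1.61
side [543.2 -66.7] [90.1 60.6] 1.46
7.95 [ 0.4579 -0.0691  0.0525] [-0.  -0.6 -0.2] 0.147
[[ 0.752  0.02   0.658]
 [ 0.027 -1.    -0.   ]
 [ 0.658  0.018 -0.753]]
```

View pics/sideh.png

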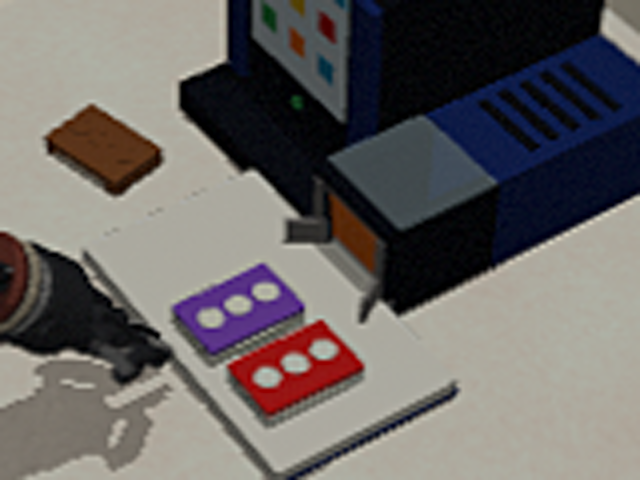

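>>> arm_command:
  steps:
    - {"xyz": [0,2,-6],"twist": [0,0.01,0],"grip": 15}
    - {"xyz": [3,0,0],"twist": [0,0,0],"grip": 15}
    - {"xyz": [6,0,0],"twist": [0,0,0],"grip": 15}
    - {"xyz": [6,0,0],"twist": [0,0,0],"grip": 15}
    - {"xyz": [6,0,0],"twist": [0,0,0],"grip": 15}
    - {"xyz": [6,0,0],"twist": [0,0,0],"grip": 15}
    - {"xyz": [6,0,0],"twist": [0,0,0],"grip": 15}
    - {"xyz": [6,0,0],"twist": [0,0,0],"grip": 15}
    - {"xyz": [0,0,0],"twist": [0,0,0],"grip": 15}

```text
time: 8.7
tool_pos: [0.5031, -0.0675, 0.0488]
tool_rot: [[0.756, 0.02, 0.654], [0.028, -1.0, -0.001], [0.654, 0.019, -0.756]]
contact_force: [-0.3, -0.4, 0.5]
opening: 0.149
```

```bash
python3 look.py i
```

```text
top [565.6 -65.4] [88.3 57.2] 1.62
side [563.8 -67. ] [90.1 59.9] 2.24
8.8 [ 0.502  -0.0672  0.0484] [-0.6  0.9 -0.1] 0.151
[[ 0.757  0.02   0.653]
 [ 0.028 -1.    -0.001]
 [ 0.653  0.019 -0.757]]
```

View pics/sidei.png

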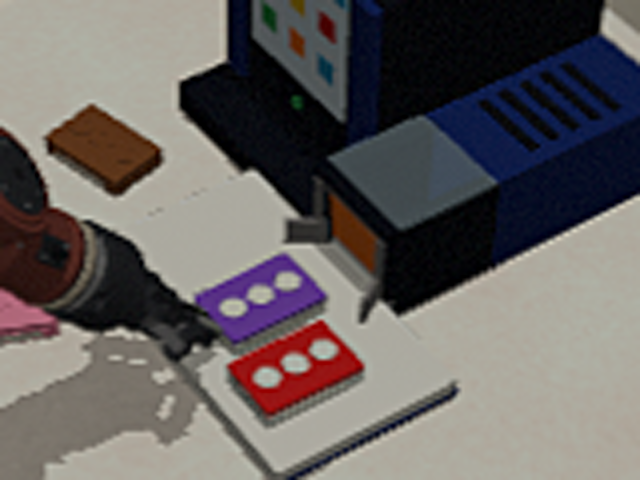

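>>> arm_command:
  steps:
    - {"xyz": [-3,0,-3],"twist": [0,0,0],"grip": 15}
    - {"xyz": [0,0,-1],"twist": [0,0,0],"grip": 15}
    - {"xyz": [6,0,0],"twist": [0,0,0],"grip": 15}
    - {"xyz": [6,0,0],"twist": [0,0,0],"grip": 15}
    - {"xyz": [6,0,0],"twist": [0,0,0],"grip": 15}
    - {"xyz": [6,0,0],"twist": [0,0,0],"grip": 15}
    - {"xyz": [6,0,0],"twist": [0,0,0],"grip": 15}
    - {"xyz": [4,0,0],"twist": [0,0,0],"grip": 15}
    - {"xyz": [0,0,0],"twist": [0,0,0],"grip": 15}

```text
time: 9.55
tool_pos: [0.5359, -0.067, 0.0437]
tool_rot: [[0.758, 0.02, 0.652], [0.027, -1.0, -0.001], [0.652, 0.019, -0.758]]
contact_force: [-0.9, 0.1, 0.0]
opening: 0.148
```

```bash
python3 look.py j
```

```text
top [599.1 -66.9] [88.6 57.3] 1.62
side [597.6 -66.8] [92.1 62.2] 2.24
9.65 [ 0.5351 -0.0669  0.0435] [ 0.1 -0.4  0.3] 0.151
[[ 0.758  0.02   0.652]
 [ 0.027 -1.    -0.001]
 [ 0.652  0.018 -0.758]]
```

View pics/sidej.png

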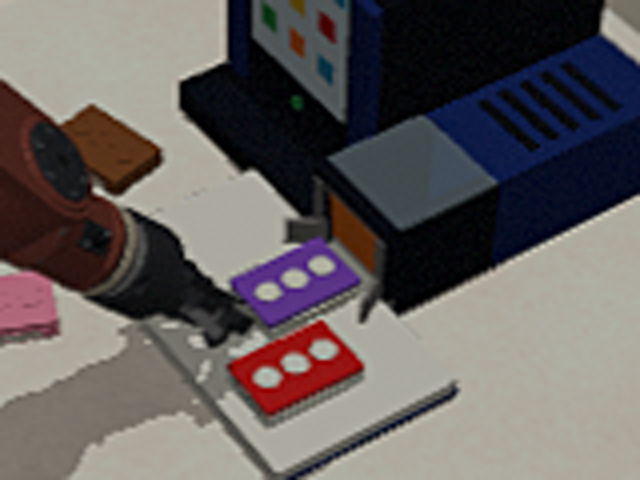

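View pics/topj.png

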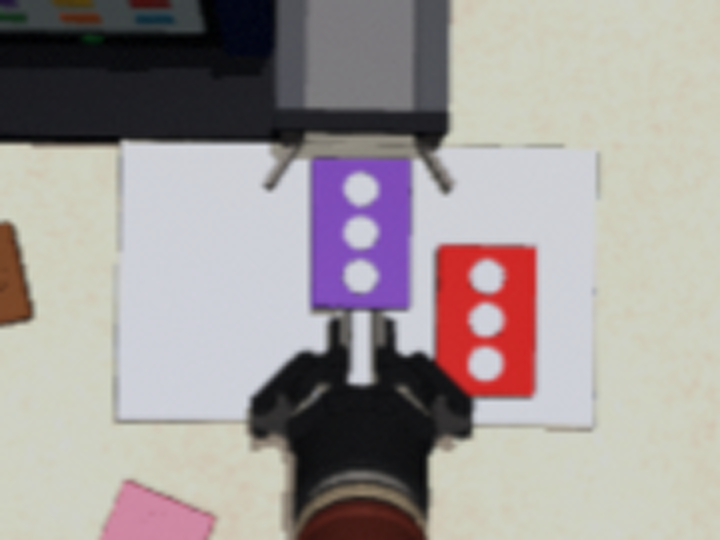

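>>> arm_command:
  steps:
    - {"xyz": [6,0,1],"twist": [0,0,0],"grip": 15}
    - {"xyz": [6,0,0],"twist": [0,0,0],"grip": 15}
    - {"xyz": [6,0,0],"twist": [0,0,0],"grip": 15}
    - {"xyz": [6,0,0],"twist": [0,0,0],"grip": 15}
    - {"xyz": [6,0,0],"twist": [0,0,0],"grip": 15}
    - {"xyz": [0,0,0],"twist": [0,0,0],"grip": 15}

```text
time: 10.15
tool_pos: [0.5672, -0.0667, 0.0441]
tool_rot: [[0.759, 0.019, 0.651], [0.026, -1.0, -0.001], [0.651, 0.018, -0.759]]
contact_force: [-0.3, 0.2, 0.6]
opening: 0.153
```

```bash
python3 look.py k
```

```text
top [621.8 -66.3] [72.  57.4] 1.62
side [627.8 -66.4] [90.4 60.6] 1.4
10.25 [ 0.5662 -0.0665  0.0438] [-0.5  0.3  0.9] 0.146
[[ 0.759  0.019  0.651]
 [ 0.026 -1.    -0.001]
 [ 0.65   0.018 -0.759]]
```

View pics/sidek.png

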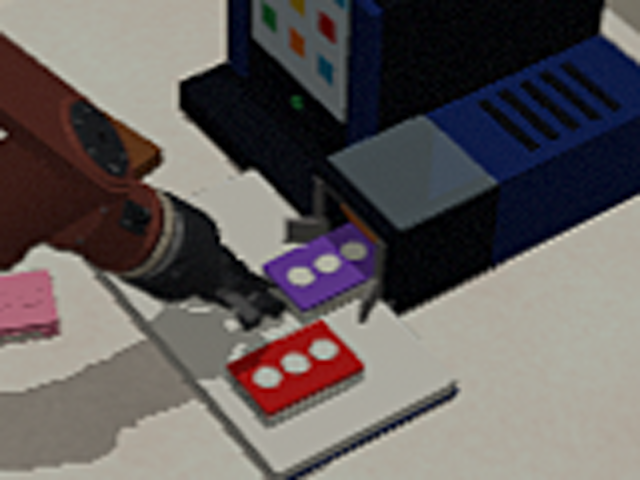

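View pics/topk.png

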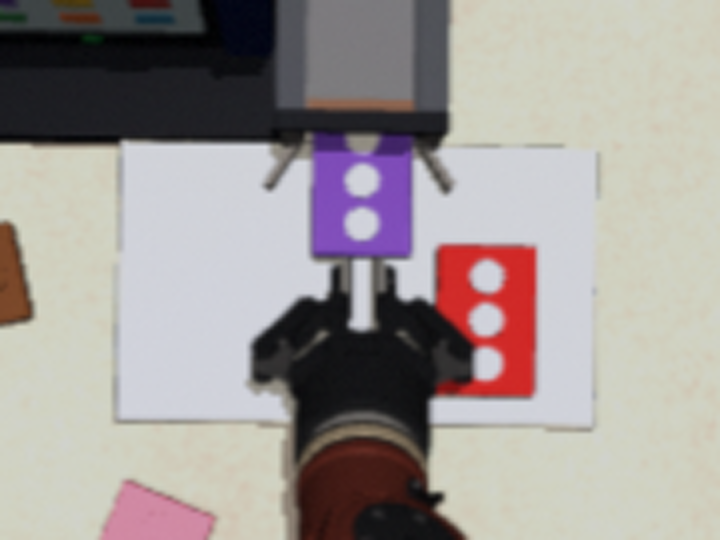

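>>> arm_command:
  steps:
    - {"xyz": [5,0,1],"twist": [0,0,0],"grip": 15}
    - {"xyz": [5,0,1],"twist": [0,0,0],"grip": 15}
    - {"xyz": [5,0,0],"twist": [0,0,0],"grip": 15}
    - {"xyz": [0,0,0],"twist": [0,0,0],"grip": 15}

```text
time: 10.58
tool_pos: [0.5812, -0.0662, 0.0451]
tool_rot: [[0.76, 0.019, 0.649], [0.025, -1.0, -0.001], [0.649, 0.017, -0.761]]
contact_force: [-0.2, 0.5, -0.4]
opening: 0.15
```

```bash
python3 look.py l
```

```text
top [629.  -67.3] [57.6 59.8] 1.62
side [637.6 -67.1] [62.4 80.9] 89.64
10.6833 [ 0.5806 -0.0661  0.0448] [-1.4  0.1 -0.4] 0.151
[[ 0.761  0.019  0.649]
 [ 0.025 -1.    -0.001]
 [ 0.648  0.017 -0.761]]
```

View pics/sidel.png

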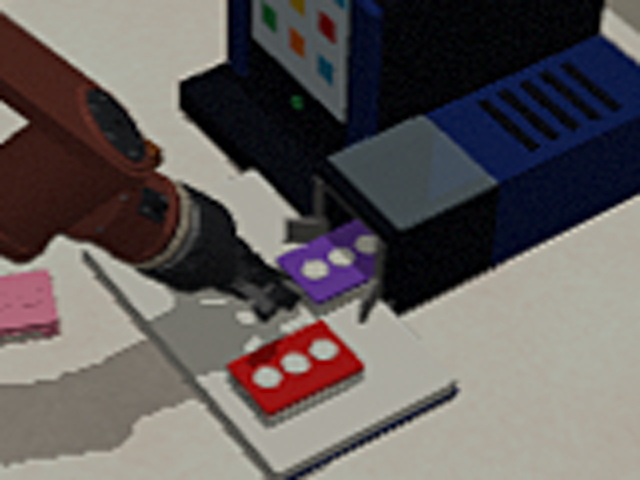

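View pics/topl.png

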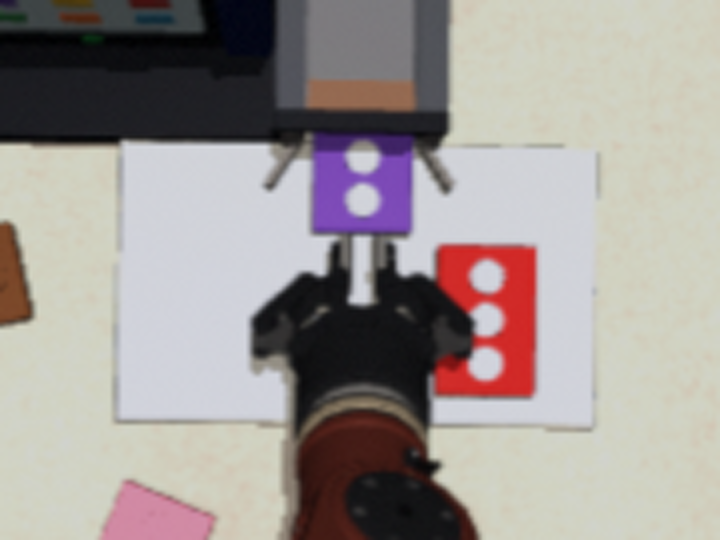

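>>> arm_command:
  steps:
    - {"xyz": [4,0,2],"twist": [0,0,0],"grip": 15}
    - {"xyz": [4,0,0],"twist": [0,0,0],"grip": 15}
    - {"xyz": [0,0,0],"twist": [0,0,0],"grip": 15}

```text
time: 10.93
tool_pos: [0.588, -0.0659, 0.0462]
tool_rot: [[0.762, 0.019, 0.648], [0.025, -1.0, -0.001], [0.648, 0.017, -0.762]]
contact_force: [0.5, -0.0, -0.3]
opening: 0.153
```

```bash
python3 look.py m
```

```text
top [630.8 -66.3] [59.4 52.2] 88.96
side [641.  -66.4] [63.1 73. ] 88.38
11.0333 [ 0.5877 -0.0658  0.0461] [ 0.6  0.  -0.4] 0.153
[[ 0.762  0.019  0.648]
 [ 0.025 -1.    -0.001]
 [ 0.647  0.017 -0.762]]
```

View pics/sidem.png

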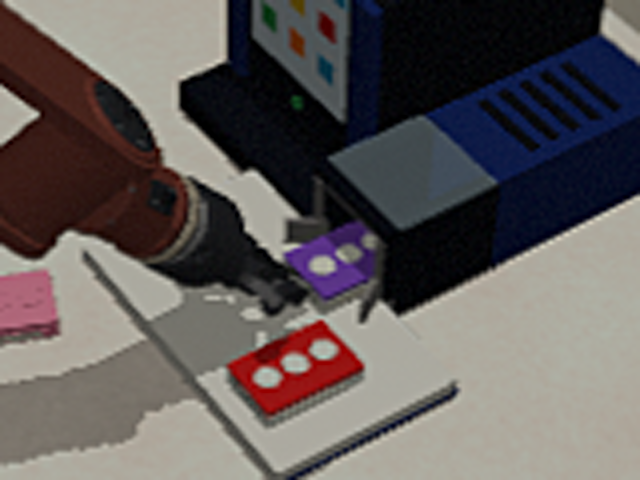

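>>> arm_command:
  steps:
    - {"xyz": [4,0,1],"twist": [0,0,0],"grip": 15}
    - {"xyz": [2,0,0],"twist": [0,0,0],"grip": 15}
    - {"xyz": [0,0,0],"twist": [0,0,0],"grip": 15}

```text
time: 11.28
tool_pos: [0.5934, -0.0657, 0.0467]
tool_rot: [[0.762, 0.018, 0.647], [0.025, -1.0, -0.001], [0.647, 0.016, -0.763]]
contact_force: [-0.6, -0.5, 0.3]
opening: 0.15
```

```bash
python3 look.py n
```

```text
top [635.  -67.1] [45.7 59.8] 1.65
side [644.1 -65.8] [63.2 67.4] 89.36
11.3833 [ 0.5933 -0.0657  0.0467] [-0.7 -0.7 -0.5] 0.149
[[ 0.762  0.018  0.647]
 [ 0.024 -1.    -0.   ]
 [ 0.647  0.016 -0.763]]
```

View pics/siden.png

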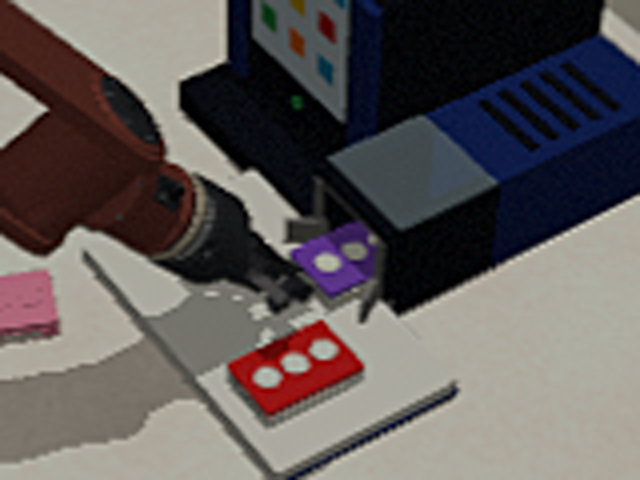

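>>> arm_command:
  steps:
    - {"xyz": [4,0,0],"twist": [0,0,0],"grip": 15}
    - {"xyz": [0,0,0],"twist": [0,0,0],"grip": 15}

```text
time: 11.55
tool_pos: [0.5974, -0.0657, 0.0466]
tool_rot: [[0.763, 0.018, 0.647], [0.024, -1.0, -0.0], [0.647, 0.016, -0.763]]
contact_force: [1.0, -0.3, 0.1]
opening: 0.154
```

```bash
python3 look.py o
```

```text
top [635.7 -66.3] [59.2 43. ] 88.32
side [647.5 -65. ] [62.  62.4] 1.4
11.65 [ 0.5969 -0.0656  0.0463] [-0.3  0.3  0.5] 0.154
[[ 0.763  0.018  0.646]
 [ 0.024 -1.    -0.   ]
 [ 0.646  0.016 -0.763]]
```

View pics/sideo.png

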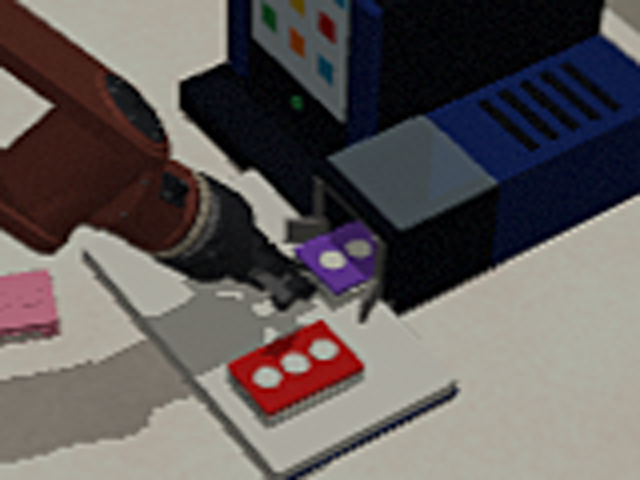

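>>> arm_command:
  steps:
    - {"xyz": [3,0,2],"twist": [0,0,0],"grip": 15}
    - {"xyz": [0,0,0],"twist": [0,0,0],"grip": 15}

```text
time: 11.82
tool_pos: [0.5999, -0.0655, 0.0483]
tool_rot: [[0.763, 0.018, 0.646], [0.024, -1.0, -0.0], [0.646, 0.016, -0.763]]
contact_force: [0.3, -0.2, 0.2]
opening: 0.151
```

```bash
python3 look.py p
```

```text
top [637.5 -66.5] [59.5 38.5] 89.08
side [649.8 -62.3] [56.7 64. ] 0.85
11.9167 [ 0.5992 -0.0654  0.0477] [-0.2 -0.5  0. ] 0.147
[[ 0.764  0.018  0.645]
 [ 0.024 -1.    -0.   ]
 [ 0.645  0.016 -0.764]]
```

View pics/sidep.png

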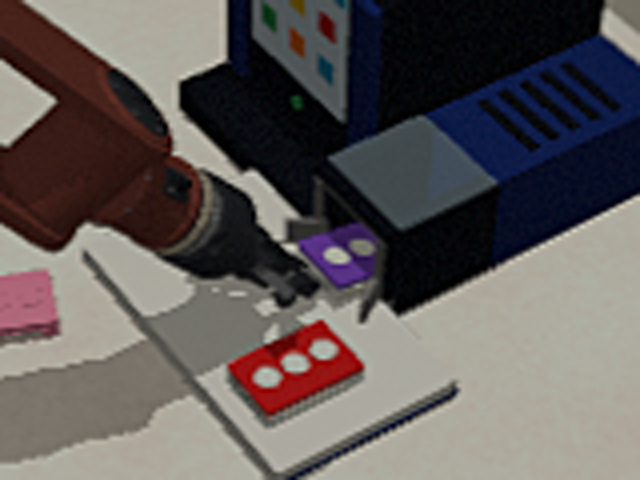

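View pics/topp.png

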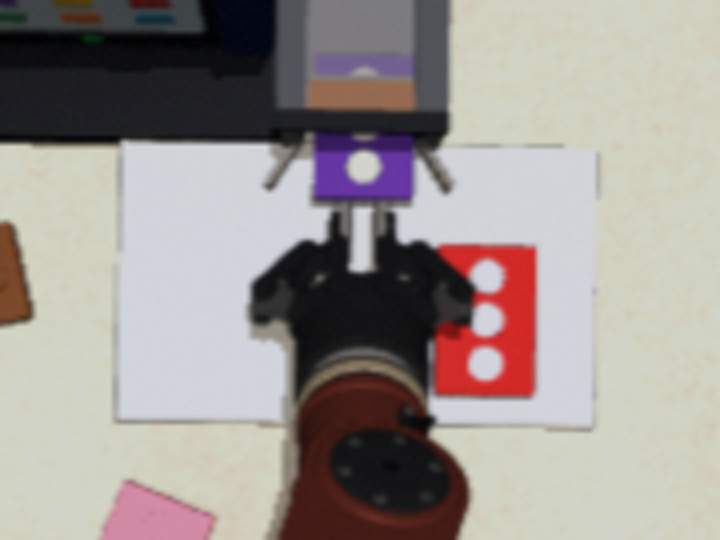

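```bash
cat > py.py <<'E'
import sys
from h import *
c=cam("side")
def pl(px,y):
    a=p2w(c,[px],0)[0];b=p2w(c,[px],.1)[0];t=(y-a[1])/(b[1]-a[1]);return (a+t*(b-a)).round(4)
for s in sys.argv[1:]:
    x,y,yy=map(float,s.split(","));print(s,pl(((x+.5)/4-.5+270,(y+.5)/4-.5+170),yy))
E
python3 py.py 298,238,-.036 338,287,-.096 340,300,-.096
python3 - <<'E'
import cv2
im=cv2.imread("pics/sidep.png")[200:330,220:400];cv2.imwrite("pics/zp.png",cv2.resize(im,None,fx=4,fy=4,interpolation=cv2.INTER_CUBIC))
E
```

```text
298,238,-.036 [ 0.6205 -0.036   0.0519]
338,287,-.096 [ 0.6188 -0.096   0.0482]
340,300,-.096 [ 0.6212 -0.096   0.0318]
```

View pics/zp.png

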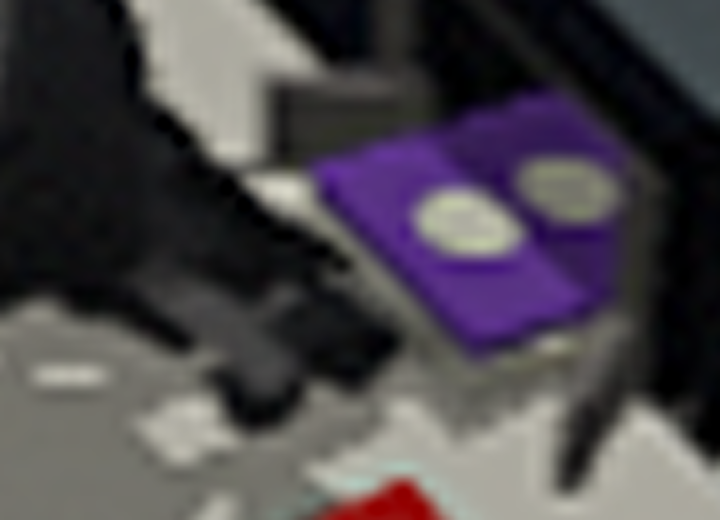

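>>> arm_command:
  steps:
    - {"xyz": [4,0,1],"twist": [0,0,0],"grip": 15}
    - {"xyz": [4,0,1],"twist": [0,0,0],"grip": 15}
    - {"xyz": [0,0,0],"twist": [0,0,0],"grip": 15}

```text
time: 12.22
tool_pos: [0.6067, -0.0652, 0.049]
tool_rot: [[0.765, 0.018, 0.644], [0.023, -1.0, 0.0], [0.644, 0.015, -0.765]]
contact_force: [0.5, 0.8, 0.1]
opening: 0.148
```

```bash
python3 look.py q
```

```text
top [645.8 -68. ] [24.1 57.4] 1.61
side [648.6 -57.7] [54.9 51.4] 57.22
12.3167 [ 0.6061 -0.0651  0.0486] [-1.2 -0.5  0. ] 0.151
[[ 0.765  0.018  0.644]
 [ 0.023 -1.     0.   ]
 [ 0.643  0.015 -0.765]]
```

View pics/sideq.png

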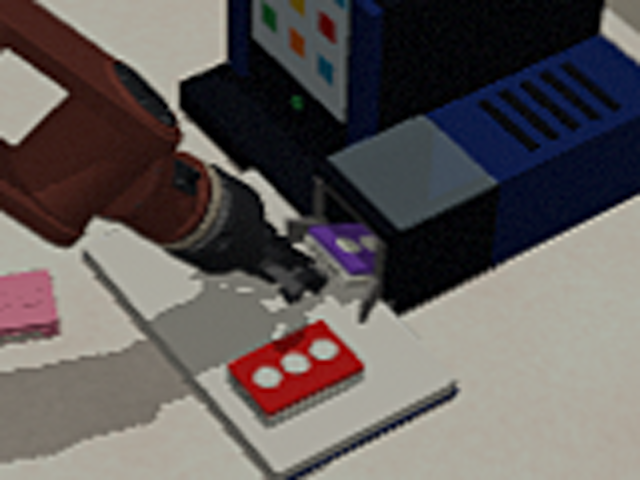

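View pics/topq.png

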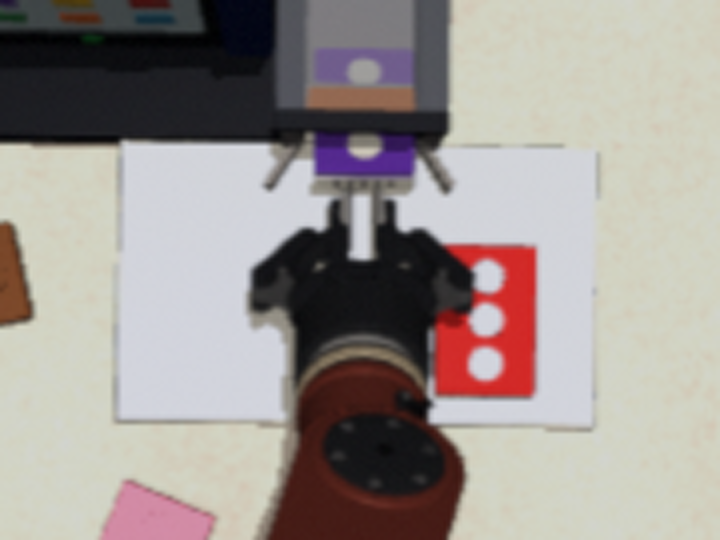

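```bash
python3 - <<'E'
import cv2
im=cv2.imread("pics/sideq.png")[200:330,220:400];cv2.imwrite("pics/zq.png",cv2.resize(im,None,fx=4,fy=4,interpolation=cv2.INTER_CUBIC))
E
python3 py.py 305,226,-.036 350,271,-.096 345,296,-.096
```

```text
305,226,-.036 [ 0.6271 -0.036   0.062 ]
350,271,-.096 [ 0.6298 -0.096   0.0602]
345,296,-.096 [ 0.626  -0.096   0.0337]
```

View pics/zq.png

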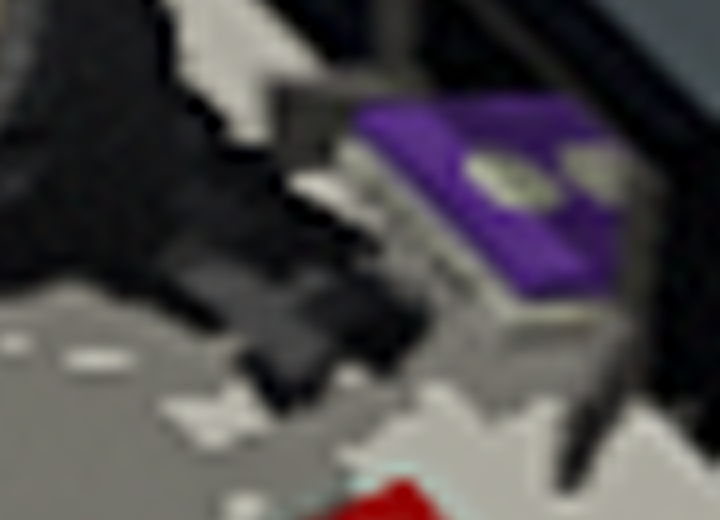

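>>> arm_command:
  steps:
    - {"xyz": [-6,0,0],"twist": [0,0,0],"grip": 15}
    - {"xyz": [-4,0,4],"twist": [0,0,0],"grip": 15}
    - {"xyz": [0,0,3],"twist": [0,0,0],"grip": 15}
    - {"xyz": [0,0,0],"twist": [0,0,0],"grip": 15}

```text
time: 12.7
tool_pos: [0.5943, -0.0648, 0.0552]
tool_rot: [[0.766, 0.018, 0.643], [0.023, -1.0, 0.001], [0.643, 0.014, -0.766]]
contact_force: [0.4, 0.5, 0.5]
opening: 0.15
```

```bash
python3 look.py r
python3 - <<'E'
import cv2
im=cv2.imread("pics/sider.png")[200:330,220:400];cv2.imwrite("pics/zr.png",cv2.resize(im,None,fx=4,fy=4,interpolation=cv2.INTER_CUBIC))
E
```

```text
top [642.9 -67.9] [58.2 27.6] 89.08
side [656.7 -58.2] [43.3 68.2] 1.71
12.8 [ 0.5942 -0.0648  0.0548] [ 0.7 -1.2 -0.9] 0.149
[[ 0.766  0.018  0.642]
 [ 0.023 -1.     0.001]
 [ 0.642  0.014 -0.766]]
```

View pics/zr.png

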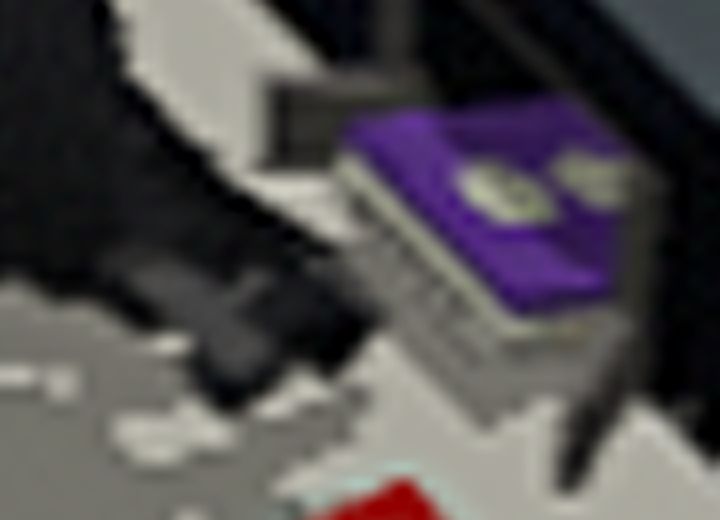

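```bash
python3 py.py 305.5,233,-.036 348,280,-.096 341,306,-.096
```

```text
305.5,233,-.036 [ 0.6277 -0.036   0.0537]
348,280,-.096 [ 0.6283 -0.096   0.0508]
341,306,-.096 [ 0.6225 -0.096   0.0241]
```

>>> arm_command:
  steps:
    - {"xyz": [2,0,-4],"twist": [0,0,0],"grip": 15}
    - {"xyz": [5,0,0],"twist": [0,0,0],"grip": 15}
    - {"xyz": [5,0,0],"twist": [0,0,0],"grip": 15}
    - {"xyz": [4,0,0],"twist": [0,0,0],"grip": 15}
    - {"xyz": [0,0,0],"twist": [0,0,0],"grip": 15}

```text
time: 13.27
tool_pos: [0.6114, -0.0648, 0.0503]
tool_rot: [[0.766, 0.017, 0.642], [0.022, -1.0, 0.001], [0.642, 0.014, -0.767]]
contact_force: [0.0, -0.1, -0.4]
opening: 0.149
```

```bash
cat >> look.py <<'E'
im=cv2.imread(f"pics/side{i}.png")[180:330,220:400];cv2.imwrite(f"pics/z{i}.png",cv2.resize(im,None,fx=4,fy=4,interpolation=cv2.INTER_CUBIC))
E
python3 look.py s
```

```text
top [645.8 -68. ] [24.  57.4] 1.61
side [657.7 -59.5] [42.6 64.9] 4.37
13.3667 [ 0.6108 -0.0647  0.0501] [-0.9  0.4 -0.6] 0.149
[[ 0.767  0.017  0.642]
 [ 0.022 -1.     0.001]
 [ 0.642  0.013 -0.767]]
```

View pics/zs.png

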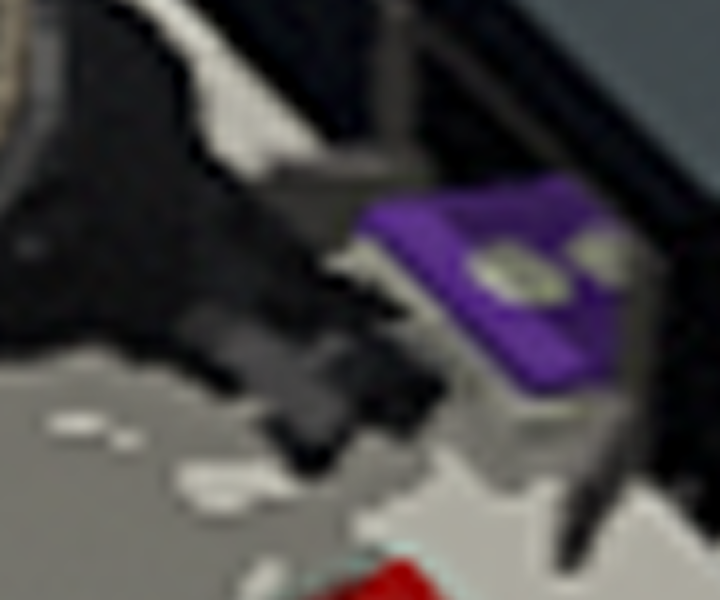

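View pics/tops.png

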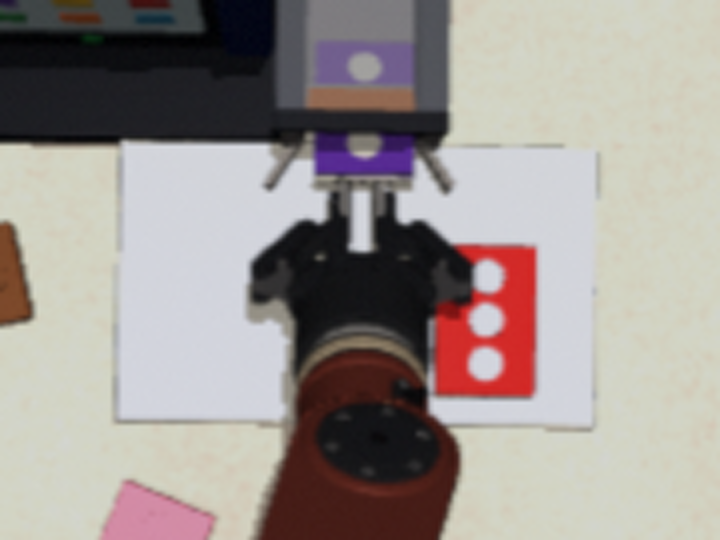

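>>> arm_command:
  steps:
    - {"xyz": [5,0,0],"twist": [0,0,0],"grip": 15}
    - {"xyz": [5,0,0],"twist": [0,0,0],"grip": 15}
    - {"xyz": [0,0,0],"twist": [0,0,0],"grip": 15}

```text
time: 13.62
tool_pos: [0.621, -0.0645, 0.0497]
tool_rot: [[0.767, 0.017, 0.641], [0.022, -1.0, 0.001], [0.641, 0.013, -0.768]]
contact_force: [0.6, -0.6, 0.0]
opening: 0.149
```

```bash
python3 look.py t
```

```text
top [649.4 -67.9] [16.8 57.4] 1.61
side [659.5 -62.8] [37.9 62.5] 1.6
13.7167 [ 0.6204 -0.0644  0.0494] [-0.1  0.1 -0.3] 0.152
[[ 0.768  0.017  0.641]
 [ 0.021 -1.     0.001]
 [ 0.641  0.013 -0.768]]
```

View pics/zt.png

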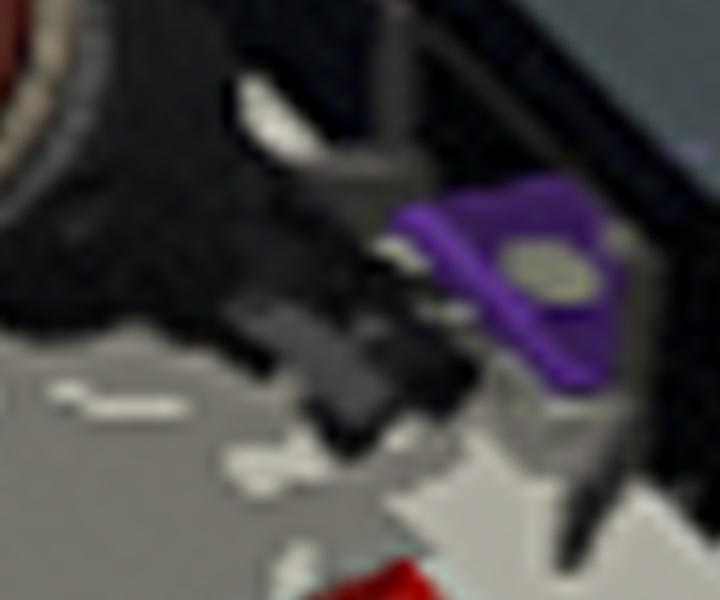

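View pics/topt.png

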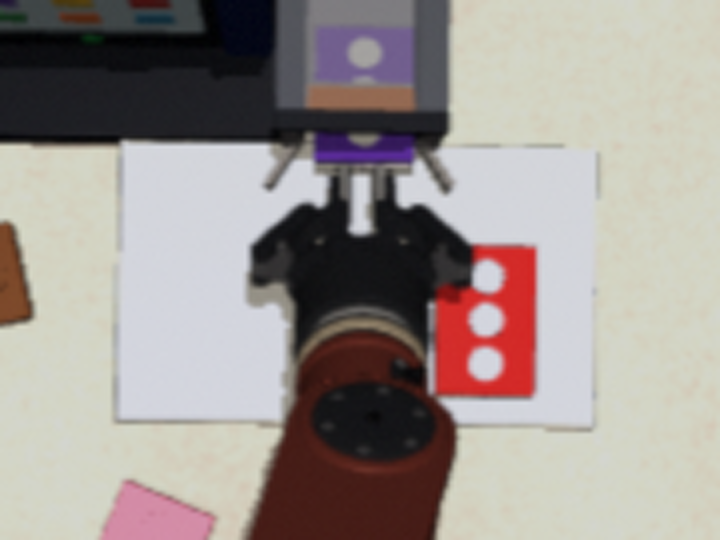

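```bash
python3 py.py 318,233,-.036 361,278,-.096 352,298,-.096
```

```text
318,233,-.036 [ 0.6401 -0.036   0.0471]
361,278,-.096 [ 0.641 -0.096  0.046]
352,298,-.096 [ 0.6331 -0.096   0.0274]
```

>>> arm_command:
  steps:
    - {"xyz": [4,0,-2],"twist": [0,0,0],"grip": 15}
    - {"xyz": [4,0,-1],"twist": [0,0,0],"grip": 15}
    - {"xyz": [0,0,0],"twist": [0,0,0],"grip": 15}

```text
time: 14.02
tool_pos: [0.6283, -0.0643, 0.046]
tool_rot: [[0.768, 0.017, 0.64], [0.021, -1.0, 0.001], [0.64, 0.013, -0.768]]
contact_force: [-0.8, -1.0, 0.3]
opening: 0.154
```

```bash
python3 look.py u
```

```text
top [653.  -67.8] [ 9.6 57.4] 1.61
side [662.2 -63.6] [32.5 57.1] 1.49
14.1167 [ 0.6279 -0.0642  0.0459] [-0.9  0.5  0.5] 0.153
[[ 0.768  0.017  0.64 ]
 [ 0.021 -1.     0.001]
 [ 0.64   0.013 -0.768]]
```

View pics/zu.png

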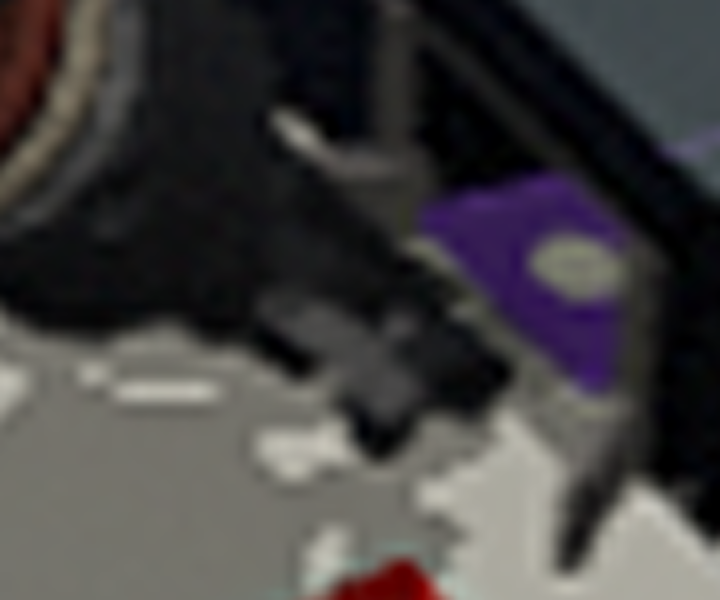

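View pics/topu.png

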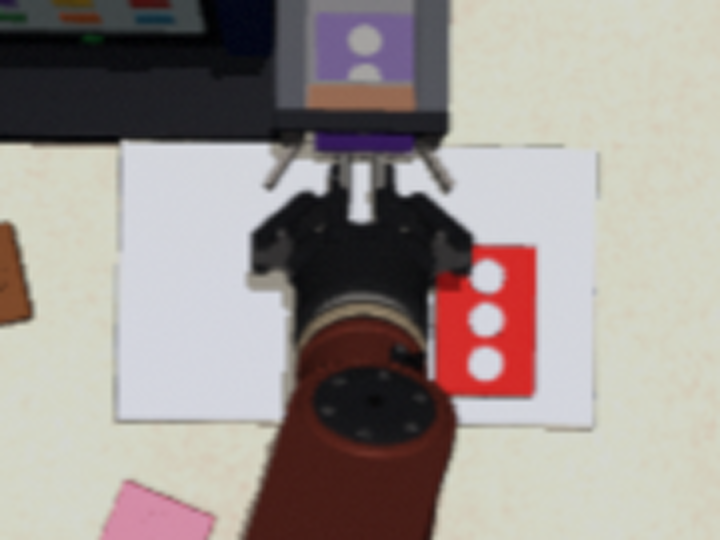

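>>> arm_command:
  steps:
    - {"xyz": [4,0,-1],"twist": [0,0,0],"grip": 15}
    - {"xyz": [4,0,-1],"twist": [0,0,0],"grip": 15}
    - {"xyz": [3,0,0],"twist": [0,0,0],"grip": 15}
    - {"xyz": [0,0,0],"twist": [0,0,0],"grip": 15}

```text
time: 14.45
tool_pos: [0.6393, -0.0641, 0.0432]
tool_rot: [[0.769, 0.017, 0.639], [0.021, -1.0, 0.001], [0.639, 0.012, -0.769]]
contact_force: [-0.6, -0.6, 0.4]
opening: 0.146
```

```bash
python3 look.py v
```

```text
top max() iterable argument is empty
side [666.4 -62.3] [49.7 22.7] 87.15
14.55 [ 0.6389 -0.0641  0.0431] [-0.3  0.1 -0.1] 0.152
[[ 0.769  0.017  0.639]
 [ 0.021 -1.     0.001]
 [ 0.639  0.012 -0.769]]
```

View pics/zv.png

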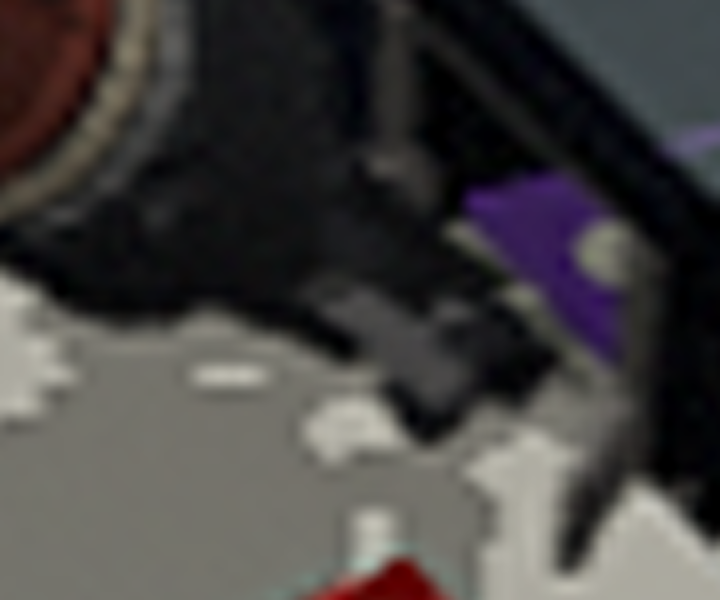

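```bash
cat > strip.py <<'E'
from h import *
c=cam("top");b=c["image"]
for r in range(148,196):
    v=b[r,318:323].mean(0).astype(int); print(r,"BGR",v,end=" | " if (r%4)!=3 else "\n")
s=observe();print(s["time"],s["tool_pos"].round(4),s["contact_force"].round(1))
m=cv2.inRange(cv2.cvtColor(cam("side")["image"],cv2.COLOR_BGR2HSV),(120,80,60),(150,255,255))[200:285,330:390]
print("side purple px",m.sum()//255, "window/side bbox",cv2.boundingRect(m))
E
python3 strip.py
```

```text
148 BGR [130 115 121] | 149 BGR [137 105 117] | 150 BGR [139 102 117] | 151 BGR [138 101 116]
152 BGR [139 102 117] | 153 BGR [139 102 117] | 154 BGR [139 102 116] | 155 BGR [140 101 116]
156 BGR [139 100 115] | 157 BGR [140 100 116] | 158 BGR [140 100 116] | 159 BGR [140 101 116]
160 BGR [140 101 116] | 161 BGR [140 101 116] | 162 BGR [140 101 116] | 163 BGR [140 102 117]
164 BGR [141 102 118] | 165 BGR [141 102 118] | 166 BGR [141 102 118] | 167 BGR [141 102 118]
168 BGR [140 104 119] | 169 BGR [132 113 122] | 170 BGR [115 119 134] | 171 BGR [ 87 108 148]
172 BGR [ 84 106 149] | 173 BGR [ 83 106 149] | 174 BGR [ 83 105 149] | 175 BGR [ 83 106 149]
176 BGR [ 80 100 141] | 177 BGR [54 60 77] | 178 BGR [39 35 38] | 179 BGR [38 33 33]
180 BGR [38 33 33] | 181 BGR [36 32 32] | 182 BGR [31 25 27] | 183 BGR [58 49 55]
184 BGR [83 89 93] | 185 BGR [ 89  96 100] | 186 BGR [116 126 130] | 187 BGR [114 123 127]
188 BGR [115 124 128] | 189 BGR [132 137 140] | 190 BGR [175 172 171] | 191 BGR [179 176 175]
192 BGR [176 173 171] | 193 BGR [154 149 147] | 194 BGR [77 73 72] | 195 BGR [28 26 26]
14.6 [ 0.6388 -0.0641  0.0431] [0.4 0.1 0.3]
side purple px 55 window/side bbox (24, 26, 10, 11)
```

>>> arm_command:
  steps:
    - {"xyz": [4,0,0],"twist": [0,0,0],"grip": 15}
    - {"xyz": [0,0,0],"twist": [0,0,0],"grip": 15}

```text
time: 14.82
tool_pos: [0.6426, -0.064, 0.0431]
tool_rot: [[0.769, 0.017, 0.639], [0.02, -1.0, 0.001], [0.639, 0.012, -0.769]]
contact_force: [0.4, 0.6, 0.4]
opening: 0.15
```

```bash
python3 strip.py
```

```text
148 BGR [139 102 117] | 149 BGR [140 102 117] | 150 BGR [139 102 117] | 151 BGR [139 101 116]
152 BGR [139 102 117] | 153 BGR [140 102 117] | 154 BGR [140 103 118] | 155 BGR [141 103 119]
156 BGR [140 101 116] | 157 BGR [140 101 116] | 158 BGR [140 101 116] | 159 BGR [140 100 116]
160 BGR [140 101 116] | 161 BGR [140 101 116] | 162 BGR [140 101 116] | 163 BGR [140 101 116]
164 BGR [141 102 117] | 165 BGR [142 103 118] | 166 BGR [141 103 118] | 167 BGR [142 104 118]
168 BGR [140 104 118] | 169 BGR [132 113 122] | 170 BGR [115 120 135] | 171 BGR [ 87 109 148]
172 BGR [ 83 107 150] | 173 BGR [ 84 107 150] | 174 BGR [ 83 107 150] | 175 BGR [ 83 107 150]
176 BGR [ 80 102 142] | 177 BGR [53 60 77] | 178 BGR [39 36 38] | 179 BGR [37 33 32]
180 BGR [38 33 33] | 181 BGR [36 32 31] | 182 BGR [32 31 32] | 183 BGR [69 73 76]
184 BGR [109 118 122] | 185 BGR [108 116 120] | 186 BGR [110 119 123] | 187 BGR [113 122 126]
188 BGR [115 124 128] | 189 BGR [130 135 139] | 190 BGR [174 171 170] | 191 BGR [167 163 162]
192 BGR [111 107 106] | 193 BGR [38 36 35] | 194 BGR [20 18 18] | 195 BGR [21 18 18]
14.8667 [ 0.6423 -0.0639  0.0428] [ 0.3 -0.2  0.2]
side purple px 48 window/side bbox (25, 26, 9, 10)
```

```bash
cat > nose.py <<'E'
from h import *
c=cam("top");b=c["image"]
yaw=.0165
A=lambda x,y,z:[.653+x*np.cos(yaw)-y*np.sin(yaw),-.066+x*np.sin(yaw)+y*np.cos(yaw),z]
for nm,q in(("nose seated x98",A(98,15,.024) if 0 else A(.098,.015,.024)),("nose x105",A(.105,.015,.024)),("tail top x8",A(.010,.015,.024)),("flap edge .63",A(.0365,.015,.038)),("flap shut",A(.0065,.015,.026))):
    print(nm,w2p(c,[q]).round(1))
for r in range(132,150):
    v=b[r,318:323].mean(0).astype(int); print(r,v,end=" | " if (r%6)!=5 else "\n")
# disc locations through window: column 331
g=b[130:180,329:333].mean(1).astype(int);print([ (130+i,tuple(x)) for i,x in enumerate(g)][::2])
E
python3 nose.py
```

```text
nose seated x98 [[324.3 146. ]]
nose x105 [[324.4 143.2]]
tail top x8 [[323.9 181.9]]
flap edge .63 [[324.1 170.1]]
flap shut [[323.9 183.2]]
132 [93 42 31] | 133 [92 42 31] | 134 [80 36 27] | 135 [75 49 43] | 136 [89 71 65] | 137 [96 78 73]
138 [96 79 73] | 139 [96 79 74] | 140 [96 79 75] | 141 [96 79 75] | 142 [96 79 74] | 143 [97 82 78]
144 [113 105 104] | 145 [125 121 121] | 146 [129 123 125] | 147 [136 109 119] | 148 [138 102 116] | 149 [139 102 117]
[(130, (np.int64(93), np.int64(41), np.int64(30))), (132, (np.int64(93), np.int64(42), np.int64(31))), (134, (np.int64(76), np.int64(35), np.int64(26))), (136, (np.int64(89), np.int64(71), np.int64(65))), (138, (np.int64(97), np.int64(78), np.int64(73))), (140, (np.int64(96), np.int64(79), np.int64(74))), (142, (np.int64(95), np.int64(78), np.int64(74))), (144, (np.int64(101), np.int64(98), np.int64(98))), (146, (np.int64(129), np.int64(122), np.int64(125))), (148, (np.int64(143), np.int64(98), np.int64(116))), (150, (np.int64(152), np.int64(129), np.int64(139))), (152, (np.int64(161), np.int64(162), np.int64(165))), (154, (np.int64(161), np.int64(163), np.int64(165))), (156, (np.int64(161), np.int64(161), np.int64(163))), (158, (np.int64(147), np.int64(108), np.int64(124))), (160, (np.int64(153), np.int64(129), np.int64(140))), (162, (np.int64(161), np.int64(163), np.int64(164))), (164, (np.int64(161), np.int64(163), np.int64(165))), (166, (np.int64(160), np.int64(162), np.int64(164))), (168, (np.int64(146), np.int64(106), np.int64(121))), (170, (np.int64(116), np.int64(119), np.int64(133))), (172, (np.int64(83), np.int64(107), np.int64(151))), (174, (np.int64(83), np.int64(107), np.int64(150))), (176, (np.int64(80), np.int64(102), np.int64(144))), (178, (np.int64(40), np.int64(37), np.int64(40)))]
```

>>> arm_command:
  steps:
    - {"xyz": [3,0,0],"twist": [0,0,0],"grip": 15}
    - {"xyz": [0,0,0],"twist": [0,0,0],"grip": 15}

```text
time: 15.13
tool_pos: [0.645, -0.0638, 0.0426]
tool_rot: [[0.77, 0.017, 0.638], [0.02, -1.0, 0.001], [0.638, 0.012, -0.77]]
contact_force: [-0.4, -0.2, 0.0]
opening: 0.149
```

```bash
python3 nose.py;python3 strip.py | tail -8
```

```text
nose seated x98 [[324.3 146. ]]
nose x105 [[324.4 143.2]]
tail top x8 [[323.9 181.9]]
flap edge .63 [[324.1 170.1]]
flap shut [[323.9 183.2]]
132 [93 42 31] | 133 [93 42 32] | 134 [80 36 26] | 135 [75 50 43] | 136 [89 70 65] | 137 [96 78 73]
138 [97 79 74] | 139 [96 79 74] | 140 [96 78 74] | 141 [96 79 74] | 142 [96 79 74] | 143 [97 82 79]
144 [113 105 104] | 145 [126 119 121] | 146 [135 109 119] | 147 [138 102 117] | 148 [139 102 117] | 149 [139 102 117]
[(130, (np.int64(93), np.int64(42), np.int64(31))), (132, (np.int64(93), np.int64(41), np.int64(30))), (134, (np.int64(76), np.int64(34), np.int64(25))), (136, (np.int64(89), np.int64(70), np.int64(65))), (138, (np.int64(97), np.int64(79), np.int64(73))), (140, (np.int64(96), np.int64(78), np.int64(73))), (142, (np.int64(95), np.int64(80), np.int64(75))), (144, (np.int64(102), np.int64(98), np.int64(99))), (146, (np.int64(135), np.int64(109), np.int64(119))), (148, (np.int64(145), np.int64(99), np.int64(117))), (150, (np.int64(158), np.int64(153), np.int64(158))), (152, (np.int64(161), np.int64(163), np.int64(165))), (154, (np.int64
[... 613 characters left out ...]
p.int64(143))), (178, (np.int64(40), np.int64(38), np.int64(41)))]
172 BGR [ 83 107 150] | 173 BGR [ 83 107 150] | 174 BGR [ 83 107 150] | 175 BGR [ 83 107 150]
176 BGR [ 80 101 142] | 177 BGR [54 60 78] | 178 BGR [39 35 38] | 179 BGR [37 33 33]
180 BGR [38 33 34] | 181 BGR [37 32 32] | 182 BGR [39 39 40] | 183 BGR [88 95 97]
184 BGR [118 127 131] | 185 BGR [102 110 114] | 186 BGR [110 119 122] | 187 BGR [114 123 127]
188 BGR [115 124 128] | 189 BGR [129 134 137] | 190 BGR [162 158 157] | 191 BGR [111 107 105]
192 BGR [39 37 36] | 193 BGR [21 19 18] | 194 BGR [21 19 19] | 195 BGR [22 21 20]
15.2333 [ 0.6447 -0.0638  0.0424] [ 0.   0.7 -0.3]
side purple px 47 window/side bbox (25, 24, 12, 12)
```

>>> arm_command:
  steps:
    - {"xyz": [3,0,1],"twist": [0,0,0],"grip": 15}
    - {"xyz": [0,0,0],"twist": [0,0,0],"grip": 15}

```text
time: 15.45
tool_pos: [0.6475, -0.0637, 0.0433]
tool_rot: [[0.77, 0.016, 0.637], [0.02, -1.0, 0.002], [0.637, 0.012, -0.77]]
contact_force: [-0.5, -0.1, -0.2]
opening: 0.151
```

```bash
python3 nose.py | sed -n 6,8p;python3 strip.py | tail -14
```

```text
132 [93 43 31] | 133 [93 43 31] | 134 [81 36 27] | 135 [75 49 43] | 136 [89 71 65] | 137 [96 78 73]
138 [97 79 74] | 139 [96 79 74] | 140 [96 79 74] | 141 [96 79 74] | 142 [96 79 74] | 143 [97 82 79]
144 [114 103 103] | 145 [132 105 115] | 146 [138 103 116] | 147 [139 102 117] | 148 [139 102 116] | 149 [140 103 118]
148 BGR [139 102 117] | 149 BGR [139 102 117] | 150 BGR [140 102 117] | 151 BGR [140 102 117]
152 BGR [140 102 117] | 153 BGR [141 104 119] | 154 BGR [141 104 119] | 155 BGR [141 105 119]
156 BGR [141 104 118] | 157 BGR [140 102 117] | 158 BGR [140 101 116] | 159 BGR [140 101 116]
160 BGR [140 101 116] | 161 BGR [140 101 116] | 162 BGR [141 102 116] | 163 BGR [140 101 116]
164 BGR [141 102 117] | 165 BGR [141 102 117] | 166 BGR [142 103 118] | 167 BGR [142 103 118]
168 BGR [141 105 119] | 169 BGR [129 117 125] | 170 BGR [107 117 140] | 171 BGR [ 86 109 150]
172 BGR [ 84 107 151] | 173 BGR [ 83 108 150] | 174 BGR [ 84 108 151] | 175 BGR [ 83 107 150]
176 BGR [ 79 101 142] | 177 BGR [54 60 78] | 178 BGR [39 36 38] | 179 BGR [38 33 34]
180 BGR [38 34 33] | 181 BGR [36 32 32] | 182 BGR [38 38 38] | 183 BGR [83 89 91]
184 BGR [109 117 121] | 185 BGR [101 109 113] | 186 BGR [109 118 122] | 187 BGR [109 117 121]
188 BGR [109 118 121] | 189 BGR [109 115 119] | 190 BGR [102 100  99] | 191 BGR [38 36 36]
192 BGR [20 18 17] | 193 BGR [21 19 19] | 194 BGR [22 21 20] | 195 BGR [23 21 21]
15.55 [ 0.6471 -0.0636  0.043 ] [-0.2  0.1  0.2]
side purple px 39 window/side bbox (26, 26, 8, 9)
```

>>> arm_command:
  steps:
    - {"xyz": [3,0,0],"twist": [0,0,0],"grip": 15}
    - {"xyz": [0,0,0],"twist": [0,0,0],"grip": 15}

```text
time: 15.77
tool_pos: [0.65, -0.0636, 0.0428]
tool_rot: [[0.771, 0.016, 0.637], [0.02, -1.0, 0.002], [0.637, 0.011, -0.771]]
contact_force: [0.7, -0.2, 0.8]
opening: 0.151
```

```bash
python3 nose.py | sed -n 6,8p;python3 strip.py | tail -9
```

```text
132 [94 43 32] | 133 [93 42 31] | 134 [81 37 27] | 135 [76 50 43] | 136 [89 71 65] | 137 [96 78 72]
138 [97 79 74] | 139 [97 79 74] | 140 [96 79 74] | 141 [96 79 74] | 142 [96 79 74] | 143 [98 81 78]
144 [118  94  99] | 145 [138 104 117] | 146 [144 107 122] | 147 [145 107 122] | 148 [145 107 122] | 149 [145 107 122]
168 BGR [148 110 124] | 169 BGR [149 110 125] | 170 BGR [149 110 125] | 171 BGR [149 110 125]
172 BGR [149 110 125] | 173 BGR [149 110 126] | 174 BGR [149 110 125] | 175 BGR [147 108 124]
176 BGR [140 103 118] | 177 BGR [80 60 67] | 178 BGR [42 35 37] | 179 BGR [38 33 33]
180 BGR [37 33 33] | 181 BGR [36 32 32] | 182 BGR [37 36 37] | 183 BGR [79 84 87]
184 BGR [106 115 118] | 185 BGR [ 96 103 107] | 186 BGR [104 113 116] | 187 BGR [107 116 119]
188 BGR [ 97 104 108] | 189 BGR [67 70 72] | 190 BGR [28 27 27] | 191 BGR [20 18 18]
192 BGR [21 19 19] | 193 BGR [22 21 21] | 194 BGR [22 20 20] | 195 BGR [23 21 21]
15.8667 [ 0.6495 -0.0635  0.0425] [ 0.6 -0.5  0.3]
side purple px 4 window/side bbox (32, 36, 2, 2)
```

>>> arm_command:
  steps:
    - {"xyz": [-5,0,1],"twist": [0,0,0],"grip": 15}
    - {"xyz": [-8,0,1],"twist": [0,0,0],"grip": 15}
    - {"xyz": [-10,0,1],"twist": [0,0,0],"grip": 15}
    - {"xyz": [-12,0,1],"twist": [0,0,0],"grip": 15}
    - {"xyz": [-12,0,1],"twist": [0,0,0],"grip": 15}
    - {"xyz": [-15,0,3],"twist": [0,0,0],"grip": 15}
    - {"xyz": [-15,0,10],"twist": [0,0,0],"grip": 15}
    - {"xyz": [-15,0,15],"twist": [0,0,0],"grip": 15}
    - {"xyz": [-15,0,25],"twist": [0,0,0],"grip": 15}
    - {"xyz": [-20,0,30],"twist": [0,0,0],"grip": 15}
    - {"xyz": [-20,0,30],"twist": [0,0,0],"grip": 15}
    - {"xyz": [0,0,0],"twist": [0,0,0],"grip": 15}
    - {"xyz": [0,0,0],"twist": [0,0,0],"grip": 15}

```text
time: 17.0
tool_pos: [0.4943, -0.0617, 0.1578]
tool_rot: [[0.769, 0.017, 0.64], [0.022, -1.0, 0.0], [0.639, 0.014, -0.769]]
contact_force: [-0.6, 0.5, 0.1]
opening: 0.155
```

```bash
python3 nose.py ;python3 strip.py
python3 - <<'E'
from h import *
c=cam("top");b=blob(c["image"],(0,150,90),(8,255,255),(335,200,390,260));print("red",rect(p2w(c,b,.042)))
s=cam("side")["image"];h=cv2.cvtColor(s,cv2.COLOR_BGR2HSV)
for nm,lo,hi in(("orange",(5,120,60),(20,255,255)),("purple",(120,60,40),(150,255,255))):
    m=cv2.inRange(h,lo,hi)[200:290,330:400];print(nm,m.sum()//255,cv2.boundingRect(m))
i0=cv2.imread("pics/side0.png");m=cv2.inRange(cv2.cvtColor(i0,cv2.COLOR_BGR2HSV),(5,120,60),(20,255,255))[200:290,330:400];print("orange at start",m.sum()//255,cv2.boundingRect(m))
d=cv2.absdiff(i0,s)[200:265,345:385].max(2);print("diff px >40 around mouth",(d>40).sum(),cv2.boundingRect((d>40).astype(np.uint8)))
E
```

```text
nose seated x98 [[324.3 146. ]]
nose x105 [[324.4 143.2]]
tail top x8 [[323.9 181.9]]
flap edge .63 [[324.1 170.1]]
flap shut [[323.9 183.2]]
132 [90 41 30] | 133 [89 40 30] | 134 [77 35 25] | 135 [72 47 41] | 136 [85 68 62] | 137 [92 75 70]
138 [93 75 70] | 139 [92 75 71] | 140 [92 76 71] | 141 [92 76 71] | 142 [92 76 72] | 143 [93 77 75]
144 [113  90  95] | 145 [133 100 112] | 146 [138 102 116] | 147 [140 103 117] | 148 [139 103 117] | 149 [139 103 117]
[(130, (np.int64(90), np.int64(40), np.int64(30))), (132, (np.int64(89), np.int64(40), np.int64(30))), (134, (np.int64(72), np.int64(33), np.int64(24))), (136, (np.int64(86), np.int64(68), np.int64(62))), (138, (np.int64(92), np.int64(75), np.int64(70))), (140, (np.int64(92), np.int64(76), np.int64(71))), (142, (np.int64(91), np.int64(76), np.int64(72))), (144, (np.int64(101), np.int64(82), np.int64(88))), (146, (np.int64(146), np.int64(100), np.int64(118))), (148, (np.int64(156), np.int64(140), np.int64(148))), (150, (np.int64(163), np.int64(165), np.int64(166))), (152, (np.int64(164), np.int64(166), np.int64(167))), (154, (np.int6
[... 1420 characters left out ...]
 31 32]
180 BGR [36 32 31] | 181 BGR [35 31 31] | 182 BGR [35 35 36] | 183 BGR [81 87 90]
184 BGR [120 130 134] | 185 BGR [113 122 127] | 186 BGR [123 133 137] | 187 BGR [126 137 141]
188 BGR [128 138 143] | 189 BGR [149 155 157] | 190 BGR [208 203 201] | 191 BGR [214 208 206]
192 BGR [214 208 206] | 193 BGR [214 208 206] | 194 BGR [214 208 206] | 195 BGR [215 208 206]
17.1 [ 0.495  -0.0618  0.1565] [ 0.1 -0.8  0.6]
side purple px 0 window/side bbox (0, 0, 0, 0)
red ((547.5219116210938, -142.1839141845703), (86.08649444580078, 57.37615203857422), 1.467917799949646)
orange 109 (23, 19, 11, 19)
purple 1 (21, 85, 1, 1)
orange at start 110 (22, 19, 12, 19)
diff px >40 around mouth 0 (0, 0, 0, 0)
```

Run:
```python
from h import *
c=cam("top");im=c["image"]
m=cv2.inRange(im,(150,150,150),(255,255,255));m[:146]=0;m[178:]=0;m[:,:318]=0;m[:,345:]=0
n,l,st,ce=cv2.connectedComponentsWithStats(m)
P=p2w(c,ce[1:],.024);print(st[1:,4],ce[1:].round(1))
d=P[:,:2]-[.653,-.066];y=.0165
print((np.c_[d[:,0]*np.cos(y)+d[:,1]*np.sin(y),-d[:,0]*np.sin(y)+d[:,1]*np.cos(y)]*1000).round(1))
print(np.diff(P[:,0])*1000)
```

```text
[41 42 41] [[331.  151.8]
 [330.9 162.2]
 [330.8 173. ]]
[[84.1 -1.4]
 [58.4 -1.4]
 [31.9 -1.3]]
[-25.68087684 -26.51401969]
```

```bash
python3 -c "
from bench import job_done;print(job_done())"
```

```text
the job is handed in; nothing more can be done
None
```

The purple cartridge is in the seat, the flap is shut and the job is handed in at about 17 s of the 48 s allowed. `job_done` gave no verdict.

I slid the cartridge sideways into line with the lane using both fingertips. Then I pushed it through the flap with the fingers leaning about 40 degrees until its tail dropped, and drew the fingers straight back out.

**One slip on the way:** when the nose dipped, the fingertips got partly under the raised tail and lifted it by a few millimetres. I backed off, raised the fingers and carried on. I did not measure the cartridge's height at that moment. My estimate is that its middle stayed below the lift limit, because it was pivoting on the edge of the deck.

Last checks before handing in:
- **Cartridge:** seen through the window, it sits at about analyzer x 58 mm, y -1 mm, straight in the lane. The even spacing of its discs is consistent with it lying flat.
- **Flap:** the side view of the mouth looks the same as at the start, so it is shut.
- **Red cartridge:** it has not moved, to within 0.1 mm in the top view.
- **Fingers:** they are clear, about 0.16 m up and well back from the mouth.

The limit on viewing pictures ran out before the final push. From then on I checked by pixel values in the camera images, not by looking. I did not re-measure the rack, pipette, keyboard, vials or tip box at the end; the arm passed well clear of them.

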